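# Scoop shallot sets into the carousel pot, bring the pot to the front and hold it

## Task

Take the scoop by its handle and scoop shallot sets from the tray into the open pot on the carousel, at least two of them, with the scoop only and spilling none on the shelf; then stand the scoop upright on the shelf again and let go of it. Then take hold of the upright grip post, gently turn the carousel until the open pot stands at the wooden pointer at the front of the foot, and finish there still gripping the post, holding the turntable still. Leave the other things on the shelf where they are.

Things in the scene. Friction and masses are not known exactly. Their poses are not given: they have to be found in the camera images.
- scoop: loose aluminium scoop standing on its flat bottom. Origin: centre of the bowl's underside; +x out of its open front. Bowl 62 long (x -31 to 31), 70 wide, floor 1.2 thick, rear wall 40 high, side walls 30 high (stop 14 short of the lip), open in front and on top. Upright wooden handle behind it: flat bar 12 thick in x (centre x -37), 24 wide in y, from the bottom up to 130. About 0.12 kg
- tray: fixed open plywood tray holding the shallot sets. Outside 198 (its x) by 90 (its y) by 30 high, walls and floor 4 thick (inside 190 by 82). Origin: centre of the underside. The sets lie at its +x end, two abreast in three rows (tray x about +6 to +94); the -x end is empty, with room to set the scoop in
- pot_mouth (a point): centre of the mouth of the open terracotta pot, the only open container on the carousel (the others are two lidded glass jars). Rim outside diameter 92, inside 84, 92 above the shelf; the inner floor is 61 lower. The pot is fixed to the carousel, its centre 72 from the turning axis. The jars' lids are 86 above the shelf
- post_top (a point): centre of the top end of the round wooden grip post, 18 in diameter, upright and fixed on the turntable, 108 from the turning axis, straight across from the pot. It stands 141 above the shelf, 115 above the disc: higher than all the rest of the carousel
- pot_outer_edge (a point): point on the rim of the wooden turntable disc (256 in diameter, top 26 above the shelf), straight out from the axis past the pot
- pointer (a point): point straight above the fixed wooden pointer (a short bar with a pointed end that sticks out from under the disc on the front of the carousel's foot), at the disc's rim, 128 from the axis. The pot is at the front when pot_outer_edge coincides with this point
- carousel_base: the fixed foot of the carousel. Origin: on the vertical turning axis, at the shelf; its -x axis points along the pointer
- carousel (a joint): angle of the turntable in rad, growing anticlockwise seen from above; 0 (or 2 pi) when the pot stands at the pointer; it turns freely with light friction (0.04 Nm) and stays where it is left (turn the hand along with the post: held rigidly it can creep out of the fingers); stops only at -7 and +7
- shallot0: a shallot set: a loose hard round brown bulb, 24 in diameter, with a small pale tip; about 11 g, smooth dry skin (friction about 0.3), rolls easily. Origin: centre of the bulb
- shallot1: a shallot set: a loose hard round brown bulb, 24 in diameter, with a small pale tip; about 11 g, smooth dry skin (friction about 0.3), rolls easily. Origin: centre of the bulb
- shallot2: a shallot set: a loose hard round brown bulb, 24 in diameter, with a small pale tip; about 11 g, smooth dry skin (friction about 0.3), rolls easily. Origin: centre of the bulb
- shallot3: a shallot set: a loose hard round brown bulb, 24 in diameter, with a small pale tip; about 11 g, smooth dry skin (friction about 0.3), rolls easily. Origin: centre of the bulb
- shallot4: a shallot set: a loose hard round brown bulb, 24 in diameter, with a small pale tip; about 11 g, smooth dry skin (friction about 0.3), rolls easily. Origin: centre of the bulb
- shallot5: a shallot set: a loose hard round brown bulb, 24 in diameter, with a small pale tip; about 11 g, smooth dry skin (friction about 0.3), rolls easily. Origin: centre of the bulb
- saucer: bystander: terracotta saucer, 110 across, origin under its centre
- screwdriver: bystander: steel screwdriver lying on the shelf
- funnel: bystander: aluminium funnel, 100 across, 105 high, standing mouth down, origin under its centre
- clip_box: bystander: black plastic box with spring clips, 104 by 154 by 59 high, origin under its centre
- spare_jar: bystander: lidded glass jar, 66 across, 90 high, off the carousel, origin under its centre
Things that resemble listed ones, but are neither listed nor needed, are in the scene too. What is shaped like the scoop but green or orange is not meant.

How it is judged (in metres and radians):
On the way, in this order (a step that is already met when the one before it is completed fails the run):
1. at least two shallot sets are in the pot, while the scoop is held in the air ((((horizontal distance between shallot0 and pot_mouth below 0.045 m and height (world z) of shallot0 between 0.03 and 0.1 m) and (horizontal distance between shallot1 and pot_mouth below 0.045 m and height (world z) of shallot1 between 0.03 and 0.1 m)) or ((horizontal distance between shallot0 and pot_mouth below 0.045 m and height (world z) of shallot0 between 0.03 and 0.1 m) and (horizontal distance between shallot2 and pot_mouth below 0.045 m and height (world z) of shallot2 between 0.03 and 0.1 m)) or ((horizontal distance between shallot0 and pot_mouth below 0.045 m and height (world z) of shallot0 between 0.03 and 0.1 m) and (horizontal distance between shallot3 and pot_mouth below 0.045 m and height (world z) of shallot3 between 0.03 and 0.1 m)) or ((horizontal distance between shallot0 and pot_mouth below 0.045 m and height (world z) of shallot0 between 0.03 and 0.1 m) and (horizontal distance between shallot4 and pot_mouth below 0.045 m and height (world z) of shallot4 between 0.03 and 0.1 m)) or ((horizontal distance between shallot0 and pot_mouth below 0.045 m and height (world z) of shallot0 between 0.03 and 0.1 m) and (horizontal distance between shallot5 and pot_mouth below 0.045 m and height (world z) of shallot5 between 0.03 and 0.1 m)) or ((horizontal distance between shallot1 and pot_mouth below 0.045 m and height (world z) of shallot1 between 0.03 and 0.1 m) and (horizontal distance between shallot2 and pot_mouth below 0.045 m and height (world z) of shallot2 between 0.03 and 0.1 m)) or ((horizontal distance between shallot1 and pot_mouth below 0.045 m and height (world z) of shallot1 between 0.03 and 0.1 m) and (horizontal distance between shallot3 and pot_mouth below 0.045 m and height (world z) of shallot3 between 0.03 and 0.1 m)) or ((horizontal distance between shallot1 and pot_mouth below 0.045 m and height (world z) of shallot1 between 0.03 and 0.1 m) and (horizontal distance between shallot4 and pot_mouth below 0.045 m and height (world z) of shallot4 between 0.03 and 0.1 m)) or ((horizontal distance between shallot1 and pot_mouth below 0.045 m and height (world z) of shallot1 between 0.03 and 0.1 m) and (horizontal distance between shallot5 and pot_mouth below 0.045 m and height (world z) of shallot5 between 0.03 and 0.1 m)) or ((horizontal distance between shallot2 and pot_mouth below 0.045 m and height (world z) of shallot2 between 0.03 and 0.1 m) and (horizontal distance between shallot3 and pot_mouth below 0.045 m and height (world z) of shallot3 between 0.03 and 0.1 m)) or ((horizontal distance between shallot2 and pot_mouth below 0.045 m and height (world z) of shallot2 between 0.03 and 0.1 m) and (horizontal distance between shallot4 and pot_mouth below 0.045 m and height (world z) of shallot4 between 0.03 and 0.1 m)) or ((horizontal distance between shallot2 and pot_mouth below 0.045 m and height (world z) of shallot2 between 0.03 and 0.1 m) and (horizontal distance between shallot5 and pot_mouth below 0.045 m and height (world z) of shallot5 between 0.03 and 0.1 m)) or ((horizontal distance between shallot3 and pot_mouth below 0.045 m and height (world z) of shallot3 between 0.03 and 0.1 m) and (horizontal distance between shallot4 and pot_mouth below 0.045 m and height (world z) of shallot4 between 0.03 and 0.1 m)) or ((horizontal distance between shallot3 and pot_mouth below 0.045 m and height (world z) of shallot3 between 0.03 and 0.1 m) and (horizontal distance between shallot5 and pot_mouth below 0.045 m and height (world z) of shallot5 between 0.03 and 0.1 m)) or ((horizontal distance between shallot4 and pot_mouth below 0.045 m and height (world z) of shallot4 between 0.03 and 0.1 m) and (horizontal distance between shallot5 and pot_mouth below 0.045 m and height (world z) of shallot5 between 0.03 and 0.1 m))) and height (world z) of scoop above 0.04 m and contact force between scoop and the fingers above 0.5 N), for 0.1 s.
2. the scoop stands upright on the shelf, let go (height (world z) of scoop below 0.012 m and angle between scoop's own z axis and vertical below 0.15 rad and contact force between scoop and the fingers below 0.1 N), for 0.2 s.
At the end, for the whole second after the job is handed in: At least two sets are inside the pot; the scoop stands upright (within 0.15 rad) at rest on the shelf, or in the tray, let go; the disc's rim beyond the pot is within 12 mm of the pointer (about 5 degrees) and the turntable is still (under 0.05 rad/s) with the fingers gripping the post (over 2 N) (all of step 2 and (((horizontal distance between shallot0 and pot_mouth below 0.045 m and height (world z) of shallot0 between 0.03 and 0.1 m) and (horizontal distance between shallot1 and pot_mouth below 0.045 m and height (world z) of shallot1 between 0.03 and 0.1 m)) or ((horizontal distance between shallot0 and pot_mouth below 0.045 m and height (world z) of shallot0 between 0.03 and 0.1 m) and (horizontal distance between shallot2 and pot_mouth below 0.045 m and height (world z) of shallot2 between 0.03 and 0.1 m)) or ((horizontal distance between shallot0 and pot_mouth below 0.045 m and height (world z) of shallot0 between 0.03 and 0.1 m) and (horizontal distance between shallot3 and pot_mouth below 0.045 m and height (world z) of shallot3 between 0.03 and 0.1 m)) or ((horizontal distance between shallot0 and pot_mouth below 0.045 m and height (world z) of shallot0 between 0.03 and 0.1 m) and (horizontal distance between shallot4 and pot_mouth below 0.045 m and height (world z) of shallot4 between 0.03 and 0.1 m)) or ((horizontal distance between shallot0 and pot_mouth below 0.045 m and height (world z) of shallot0 between 0.03 and 0.1 m) and (horizontal distance between shallot5 and pot_mouth below 0.045 m and height (world z) of shallot5 between 0.03 and 0.1 m)) or ((horizontal distance between shallot1 and pot_mouth below 0.045 m and height (world z) of shallot1 between 0.03 and 0.1 m) and (horizontal distance between shallot2 and pot_mouth below 0.045 m and height (world z) of shallot2 between 0.03 and 0.1 m)) or ((horizontal distance between shallot1 and pot_mouth below 0.045 m and height (world z) of shallot1 between 0.03 and 0.1 m) and (horizontal distance between shallot3 and pot_mouth below 0.045 m and height (world z) of shallot3 between 0.03 and 0.1 m)) or ((horizontal distance between shallot1 and pot_mouth below 0.045 m and height (world z) of shallot1 between 0.03 and 0.1 m) and (horizontal distance between shallot4 and pot_mouth below 0.045 m and height (world z) of shallot4 between 0.03 and 0.1 m)) or ((horizontal distance between shallot1 and pot_mouth below 0.045 m and height (world z) of shallot1 between 0.03 and 0.1 m) and (horizontal distance between shallot5 and pot_mouth below 0.045 m and height (world z) of shallot5 between 0.03 and 0.1 m)) or ((horizontal distance between shallot2 and pot_mouth below 0.045 m and height (world z) of shallot2 between 0.03 and 0.1 m) and (horizontal distance between shallot3 and pot_mouth below 0.045 m and height (world z) of shallot3 between 0.03 and 0.1 m)) or ((horizontal distance between shallot2 and pot_mouth below 0.045 m and height (world z) of shallot2 between 0.03 and 0.1 m) and (horizontal distance between shallot4 and pot_mouth below 0.045 m and height (world z) of shallot4 between 0.03 and 0.1 m)) or ((horizontal distance between shallot2 and pot_mouth below 0.045 m and height (world z) of shallot2 between 0.03 and 0.1 m) and (horizontal distance between shallot5 and pot_mouth below 0.045 m and height (world z) of shallot5 between 0.03 and 0.1 m)) or ((horizontal distance between shallot3 and pot_mouth below 0.045 m and height (world z) of shallot3 between 0.03 and 0.1 m) and (horizontal distance between shallot4 and pot_mouth below 0.045 m and height (world z) of shallot4 between 0.03 and 0.1 m)) or ((horizontal distance between shallot3 and pot_mouth below 0.045 m and height (world z) of shallot3 between 0.03 and 0.1 m) and (horizontal distance between shallot5 and pot_mouth below 0.045 m and height (world z) of shallot5 between 0.03 and 0.1 m)) or ((horizontal distance between shallot4 and pot_mouth below 0.045 m and height (world z) of shallot4 between 0.03 and 0.1 m) and (horizontal distance between shallot5 and pot_mouth below 0.045 m and height (world z) of shallot5 between 0.03 and 0.1 m))) and linear speed of scoop below 0.02 m/s and horizontal distance between pot_outer_edge and pointer below 0.012 m and velocity of joint carousel between -0.05 and 0.05 rad/s and contact force between carousel and the fingers above 2 N and distance between the grasp point and post_top below 0.07 m and contact force between scoop and carousel below 0.1 N); the arm keeps its last pose, push and grip.
It fails at once if a shallot set is touched by the robot itself (contact force between any of shallot0, shallot1, shallot2, shallot3, shallot4, shallot5 and the fingers above 0.3 N or contact force between any of shallot0, shallot1, shallot2, shallot3, shallot4, shallot5 and the arm above 0.3 N).
It fails at once if a shallot set is spilled: it lies low, away from tray and scoop ((height (world z) of shallot0 below 0.035 m and horizontal distance between shallot0 and tray above 0.125 m and horizontal distance between shallot0 and scoop above 0.065 m and horizontal distance between shallot0 and pot_mouth above 0.05 m) or (height (world z) of shallot1 below 0.035 m and horizontal distance between shallot1 and tray above 0.125 m and horizontal distance between shallot1 and scoop above 0.065 m and horizontal distance between shallot1 and pot_mouth above 0.05 m) or (height (world z) of shallot2 below 0.035 m and horizontal distance between shallot2 and tray above 0.125 m and horizontal distance between shallot2 and scoop above 0.065 m and horizontal distance between shallot2 and pot_mouth above 0.05 m) or (height (world z) of shallot3 below 0.035 m and horizontal distance between shallot3 and tray above 0.125 m and horizontal distance between shallot3 and scoop above 0.065 m and horizontal distance between shallot3 and pot_mouth above 0.05 m) or (height (world z) of shallot4 below 0.035 m and horizontal distance between shallot4 and tray above 0.125 m and horizontal distance between shallot4 and scoop above 0.065 m and horizontal distance between shallot4 and pot_mouth above 0.05 m) or (height (world z) of shallot5 below 0.035 m and horizontal distance between shallot5 and tray above 0.125 m and horizontal distance between shallot5 and scoop above 0.065 m and horizontal distance between shallot5 and pot_mouth above 0.05 m)).
It fails at once if the carousel is spun hard (over 2.5 rad/s) (velocity of joint carousel above 2.5 rad/s or velocity of joint carousel below -2.5 rad/s).
It fails at once if a bystander is moved by more than 30 mm (distance of any of saucer, screwdriver, funnel, clip_box, spare_jar from where it was at the start of the episode above 0.03 m).
It also fails if it takes over 72 s, if anything falls off the work surface, if the arm or the gripper's body presses on something with over 40 N, if the wrist force passes 120 N, or if a joint passes its speed limit or range.

## Robot

A 6-joint arm with a two-finger parallel gripper is mounted at the origin on the work surface. World frame = base frame: x ahead of the robot, y to its left, z up, the work surface at z = 0. Lengths are in mm, angles in rad, forces in N, time in s.
With the tool pointing down it reaches from about 250 to 775 mm from the base axis. Payload 8.9 kg.
Tool frame: the origin (TCP) lies midway between the tips of the shut fingers; the grasp point (between the pads) lies 19 mm behind it; z points along the fingers, y is the direction in which the jaws open and shut (so a half turn about z gives the same grasp; the last joint's range is limited). The gripper opens to 85 mm and grips with 20 to 120 N. Pads are 22 mm wide; open, the fingers measure 114 mm over their backs; the gripper's body (76 mm by 85 mm) begins 54 mm behind the grasp point. The pads swing forward as they close: fully open they stand 13 mm farther back than shut.
Start: joints at [1.131, 0.291, -0.153, 1.127, 0, 1.431], TCP at [155.543, 501.428, 231.305] pointing down, gripper open.
Joint ranges: [-2.52, 2.52], [-0.91, 1.74], [-1.3, 1.37], [-1.96, 2.02], [-1.52, 1.47], [-3.14, 3.14]. Speed limits (rad/s): [2.22, 2.22, 2.79, 3.14, 3.14, 3.14].

## Interface

Orientations are given as a unit quaternion [x, y, z, w].
In Python, from cell import get_state, grab_frame, finish_job gives the robot as it stands. The module is installed in compiled form; this text tells all that it offers.
- The arm moves only by the tool arm_command, never from a script. Its argument "series" is a list of rows, each a list of 3 entries, a list of its own where there are three numbers: the shift along the tool's x, y, z in units of 150 mm (1.0 is 150 mm), then the turn, a rotation vector about the tool's x, y, z in units of 360 degrees (1.0 is 360 degrees), then the opening, from 0 (shut) to 1 (fully open). In form: [[[x, y, z], [ax, ay, az], claw], ...]. A call has 1 to 5 rows; each row is the pose to reach, as a shift and turn from the pose commanded when the call began, along the tool's axes at that moment, turning the shorter way round; what a row does not reach only later rows make up. A row lasts 1/12 s, in which the tool goes at most 41.7 mm and 7.16 degrees, less where a joint would pass 70% of its speed; a pose out of reach is approached as far as the arm can. A call with a number of a shift or a turn outside -1 to 1 is refused whole. A call with a gripper value outside its range is refused whole. The fingers move at their own pace and stop on an object; "force" is the grip in N (left out, the last holds). Time passes only in rows, so rows that repeat a pose let the fingers close. It gives the time, the measured TCP pose, the force and the opening at its end, in the units of the state.
- get_state(): the state, without advancing time (a new reading comes with each control period).
- grab_frame(name): name is "scene" or "top"; returns a dict with "pixels" (420x560x3 uint8, red, green, blue), "K" (3x3 intrinsics, pixels), "k1" (the pictures are not rectified: a ray, as slopes to the right and down, at radius r is drawn at 1 + k1 r^2 times it, then the intrinsics apply), "extrinsics" (4x4, takes a point from world to camera coordinates). Camera axes: x right, y down, z forward; pixel columns grow to the right and rows downward; lengths in mm; the calibration is good to about 2 mm. A picture is of the moment at which its call begins. There is no depth.
- finish_job(): hands the job in, once; it reports no verdict.
The state is a dict: "time_s": time; "qpos": joint angles; "joint_velocities": joint speeds; "tau": joint torques, N m; "position": TCP position; "orientation": TCP orientation; "force": force on the tool from outside, world axes, zero at the start; "wrist_torque": the same for the moment, N m; "width": finger opening in mm.
Only numpy, scipy, OpenCV 4.12 (cv2) and the standard library are available. Lean on these libraries where they do the work, as an engineer would, in place of code of your own. Each camera call takes 0.05 s, during which the arm holds its last target.

## Working session

There is one attempt and no reset: what is moved stays moved. The work goes in short steps, Python scripts to look and compute and a tool call to move; the robot and the scene stay as the last step left them, time stands still between calls to the robot, and variables do not carry over. Pictures are saved under pics/ and viewed, and the job is handed in when it is done.

Besides the shell and the picture viewer there is one more tool, called as name(argument=value, ...) on one line, values as JSON. arm_command: Moves the arm, as the interface text tells. Shifts and turns lie within -1 to 1; 1 stands for 150 mm of shift or 360 degrees of turn. Its arguments: {"type":"object","properties":{"series":{"type":"array"},"force":{"type":"number"}},"required":["series"]}

```bash
ls; mkdir -p pics; python3 - <<'E'
from cell import get_state, grab_frame
import cv2
print(get_state())
for n in("scene","top"):
    f=grab_frame(n); cv2.imwrite(f"pics/{n}0.png",f["pixels"][:,:,::-1]); print(n,f["K"],f["k1"],f["extrinsics"])
E
```

```text
pics
{'time_s': 0.0, 'qpos': array([ 1.13070755e+00,  2.91282994e-01, -1.54129784e-01,  1.12668231e+00,
       -4.01701854e-05,  1.43149921e+00]), 'joint_velocities': array([-1.41180597e-05,  1.84160671e-03, -8.25223938e-04,  7.67334174e-04,
        4.71122270e-04, -1.25328576e-03]), 'tau': array([-5.70686516e-04, -5.37142861e+01,  3.31378019e+01,  1.57915108e-02,
       -2.06232130e-04, -2.70411363e-06]), 'position': array([155.36537   , 501.0288075 , 230.72959716]), 'orientation': array([ 1.49829463e-01,  9.88711642e-01, -6.28058263e-04, -1.66252226e-04]), 'force': array([ 0.4963377 , -0.34590487,  0.36670597]), 'wrist_torque': array([-0.0183447 , -0.01660657, -0.00380215]), 'width': 85.53267911855173}
scene [[494.48168756   0.         277.31751656]
 [  0.         494.48168756 204.04048866]
 [  0.           0.           1.        ]] 0.017838596765831223 [[ 6.31554136e-01  7.75217895e-01 -1.32886739e-02 -3.56242994e+02]
 [ 6.01993624e-01 -5.01088999e-01 -6.21702093e-01 -2.90594497e+02]
 [-4.88613396e-01  3.84638831e-01 -7.83141059e-01  1.81382816e+03]
 [ 0.00000000e+00  0.00000000e+00  0.00000000e+00  1.00000000e+00]]
top [[390.75829358   0.         285.54402023]
 [  0.         390.75829358 206.57529445]
 [  0.           0.           1.        ]] -0.03878460505106242 [[-1.98901416e-02 -9.99788644e-01 -5.20092317e-03 -1.54389109e+01]
 [-9.95976109e-01  2.02684151e-02 -8.72970919e-02  5.97379198e+02]
 [ 8.73840556e-02  3.44364370e-03 -9.96168745e-01  1.21204228e+03]
 [ 0.00000000e+00  0.00000000e+00  0.00000000e+00  1.00000000e+00]]
```

View pics/scene0.png

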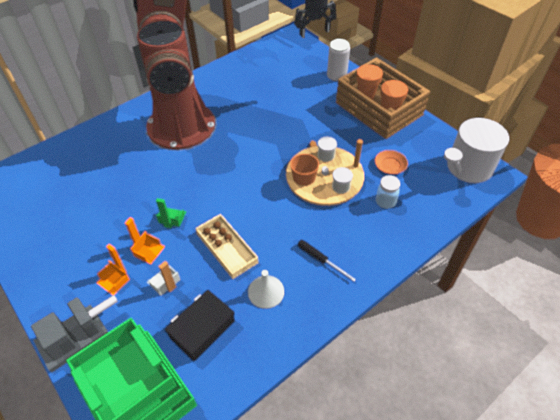

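View pics/top0.png

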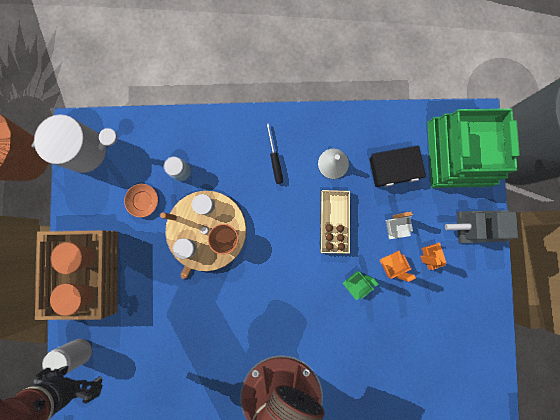

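```bash
cat > h.py <<'E'
import numpy as np, cv2
from cell import get_state, grab_frame
from scipy.spatial.transform import Rotation as R
def grab(n,save=None):
    f=grab_frame(n)
    if save: cv2.imwrite(save,f["pixels"][:,:,::-1])
    return f
def dist(f): return np.array([f["k1"],0,0,0,0.])
def cast(f,px,z):
    px=np.atleast_2d(np.array(px,float)); u=cv2.undistortPoints(px.reshape(-1,1,2),f["K"],dist(f)).reshape(-1,2)
    E=f["extrinsics"]; Rm=E[:3,:3]; c=-Rm.T@E[:3,3]
    d=np.c_[u,np.ones(len(u))]@Rm
    return c+d*((z-c[2])/d[:,2])[:,None]
def proj(f,P):
    E=f["extrinsics"]; P=np.atleast_2d(np.array(P,float))
    r,_=cv2.Rodrigues(E[:3,:3]); return cv2.projectPoints(P.reshape(-1,1,3),r,E[:3,3],f["K"],dist(f))[0].reshape(-1,2)
def crop(f,x0,y0,x1,y1,k,save):
    im=f["pixels"][y0:y1,x0:x1,::-1]; cv2.imwrite(save,cv2.resize(im,None,fx=k,fy=k,interpolation=cv2.INTER_CUBIC))
E
python3 - <<'E'
from h import *
t=grab("top"); s=grab("scene")
crop(t,310,180,450,270,5,"pics/t_scoop.png")
crop(t,115,170,255,290,5,"pics/t_car.png")
crop(s,140,205,270,305,5,"pics/s_scoop.png")
crop(s,275,125,415,215,5,"pics/s_car.png")
import pickle; pickle.dump((t,s),open("f0.pkl","wb"))
E
```

```text
(no output)
```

View pics/t_scoop.png

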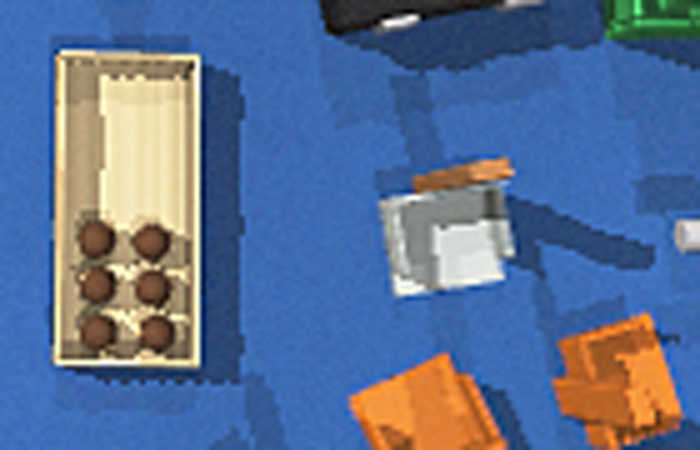

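View pics/t_car.png

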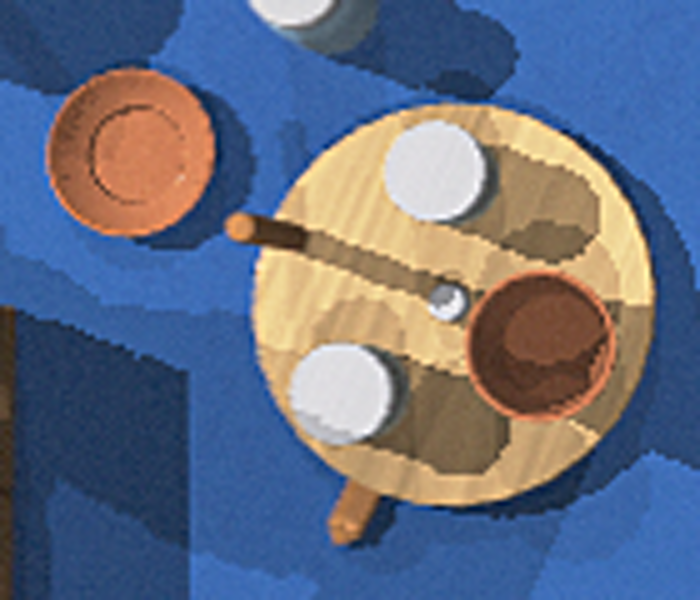

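View pics/s_scoop.png

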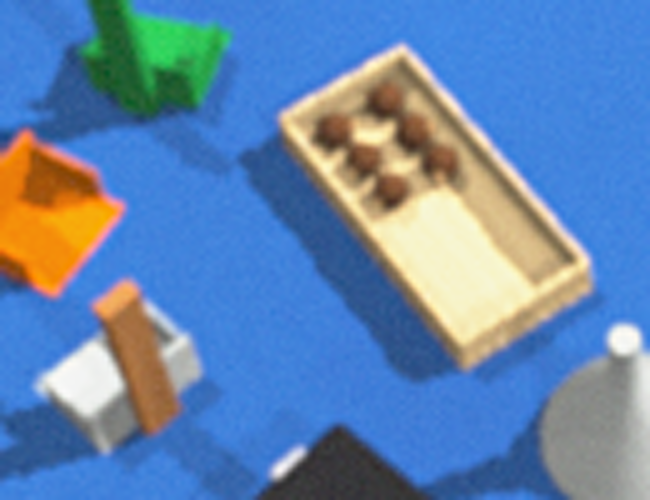

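View pics/s_car.png

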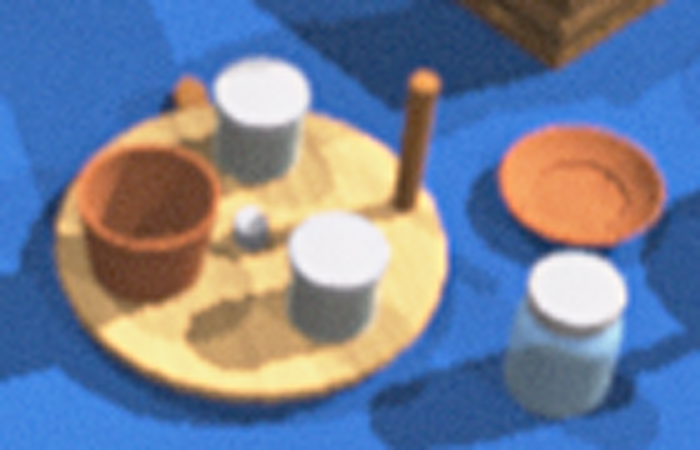

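```bash
python3 - <<'E'
from h import *
import pickle; t,s=pickle.load(open("f0.pkl","rb"))
def T(l,o): return np.array(l)/5+np.array(o)
o=(310,180)
print("tray corners top z30\n",cast(t,T([(57,52),(200,55),(198,366),(55,364)],o),30).round(1))
print("sets z16\n",cast(t,T([(97,239),(150,241),(97,285),(152,287),(98,330),(156,333)],o),16).round(1))
so=(140,205)
print("tray corners scene z30\n",cast(s,T([(402,45),(590,262),(465,352),(282,117)],so),30).round(1))
print("sets scene\n",cast(s,T([(385,98),(333,130),(413,130),(364,157),(439,160),(390,190)],so),16).round(1))
print("scoop handle top corners(top, z130)\n",cast(t,T([(414,181),(415,191),(510,164),(513,178)],o),130).round(1))
print("scoop lip corners z1\n",cast(t,T([(397,296),(506,282)],o),1).round(1))
print("scoop handle top scene\n",cast(s,T([(93,302),(127,281),(140,292),(105,318)],so),130).round(1))
print("scoop lip scene z1 \n",cast(s,T([(38,385),(105,450)],so),1).round(1))
c=(115,170)
print("post top t",cast(t,T([(240,228)],c),141).round(1),"s",cast(s,T([(425,79)],(275,125)),141).round(1))
print("pot t z92",cast(t,T([(541,344)],c),92).round(1),"s",cast(s,T([(149,197)],(275,125)),92).round(1))
print("axis knob?",cast(t,T([(448,301)],c),40).round(1))
print("pointer tip",cast(t,T([(345,542)],c),10).round(1))
# disc fit top z26
for f,pts,n in((t,T([(452,102),(655,300),(255,290),(450,507),(300,430),(600,430),(610,170)],c),'t'),(s,T([(57,235),(447,250),(230,398),(110,355),(380,360),(340,120)],(275,125)),'s')):
    P=cast(f,pts,26)[:,:2]; A=np.c_[2*P,np.ones(len(P))]; x=np.linalg.lstsq(A,(P**2).sum(1),rcond=None)[0]
    print(n,"disc",x[:2].round(1),np.sqrt(x[2]+x[:2]@x[:2]).round(1))
E
```

```text
tray corners top z30
 [[ 645.7 -142.1   30. ]
 [ 642.  -232.8   30. ]
 [ 446.2 -224.9   30. ]
 [ 449.3 -135.4   30. ]]
sets z16
 [[ 527.3 -165.5   16. ]
 [ 525.3 -199.2   16. ]
 [ 498.1 -164.6   16. ]
 [ 496.1 -199.5   16. ]
 [ 469.7 -164.4   16. ]
 [ 467.  -201.1   16. ]]
tray corners scene z30
 [[ 452.8 -134.1   30. ]
 [ 650.3 -141.2   30. ]
 [ 652.5 -231.3   30. ]
 [ 451.3 -220.9   30. ]]
sets scene
 [[ 469.9 -160.5   16. ]
 [ 469.5 -198.4   16. ]
 [ 500.4 -161.2   16. ]
 [ 497.9 -195.3   16. ]
 [ 528.4 -161.9   16. ]
 [ 527.4 -196.9   16. ]]
scoop handle top corners(top, z130)
 [[ 553.5 -338.2  130. ]
 [ 547.7 -338.5  130. ]
 [ 562.2 -394.7  130. ]
 [ 554.  -396.   130. ]]
scoop lip corners z1
 [[ 487.1 -359.1    1. ]
 [ 494.5 -430.     1. ]]
scoop handle top scene
 [[ 557.1 -390.9  130. ]
 [ 557.3 -370.6  130. ]
 [ 567.5 -368.8  130. ]
 [ 569.4 -391.1  130. ]]
scoop lip scene z1 
 [[ 499.7 -422.6    1. ]
 [ 559.7 -414.6    1. ]]
post top t [[567.9 325.9 141. ]] s [[573.2 329.  141. ]]
pot t z92 [[498.4 160.2  92. ]] s [[504.8 161.5  92. ]]
axis knob? [[526.8 226.9  40. ]]
pointer tip [[376.  299.6  10. ]]
t disc [527.6 226.2] 127.0
s disc [532.3 226.6] 129.3
```

```bash
python3 - <<'E'
from h import *
import pickle; t,s=pickle.load(open("f0.pkl","rb"))
crop(t,382,208,418,244,16,"pics/t_sc2.png")
crop(s,145,255,185,300,13,"pics/s_sc2.png")
E
```

```text
(no output)
```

View pics/t_sc2.png

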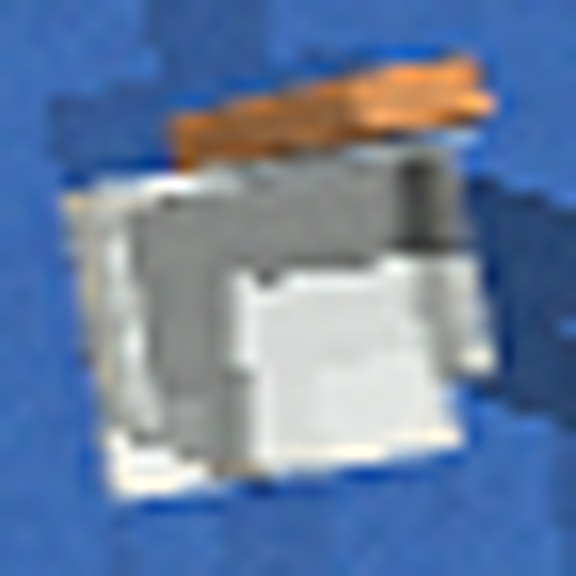

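View pics/s_sc2.png

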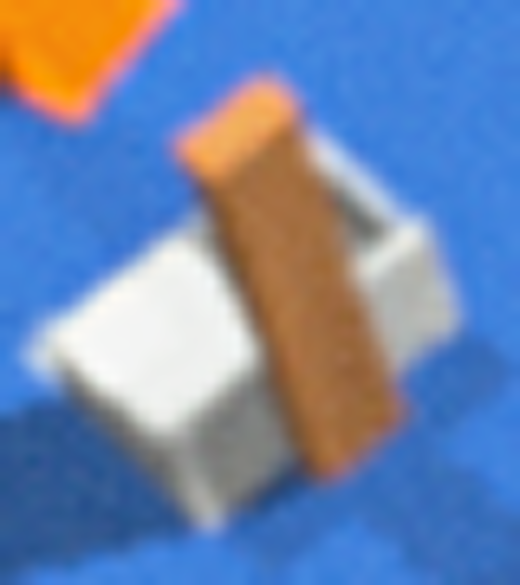

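```bash
python3 - <<'E'
from h import *
import pickle; t,s=pickle.load(open("f0.pkl","rb"))
def ang(a,b): return np.degrees(np.arctan2(b[1]-a[1],b[0]-a[0])).round(1)
T=lambda l:np.array(l)/16+np.array((382,208))-.5+.5/16
S=lambda l:np.array(l)/13+np.array((145,255))-.5+.5/13
a=cast(t,T([(355,84),(478,58),(492,105),(362,130)]),130);print(a.round(1),a.mean(0).round(1),ang(a[0],a[1]),ang(a[3],a[2]))
b=cast(t,T([(118,492),(462,440)]),1);print(b.round(1),b.mean(0).round(1),ang(*b))
b=cast(t,T([(75,195),(455,150)]),40);print(b.round(1),b.mean(0).round(1),ang(*b))
a=cast(s,S([(178,148),(265,75),(298,103),(215,185)]),130);print(a.round(1),a.mean(0).round(1),ang(a[1],a[0]),ang(a[2],a[3]))
a=cast(s,S([(400,410),(320,478)]),0);print(a.round(1),a.mean(0).round(1),ang(*a))
a=cast(s,S([(30,350),(205,525),(455,325)]),1);print(a.round(1),ang(a[2],a[1]))
E
```

```text
[[ 562.8 -370.5  130. ]
 [ 567.  -393.2  130. ]
 [ 558.4 -395.3  130. ]
 [ 554.4 -371.4  130. ]] [ 560.7 -382.6  130. ] -79.3 -80.4
[[ 490.1 -357.6    1. ]
 [ 499.  -427.6    1. ]] [ 494.5 -392.6    1. ] -82.7
[[ 548.1 -341.5   40. ]
 [ 555.3 -416.6   40. ]] [ 551.7 -379.    40. ] -84.5
[[ 557.8 -392.4  130. ]
 [ 554.2 -370.1  130. ]
 [ 564.1 -368.4  130. ]
 [ 570.  -391.2  130. ]] [ 561.5 -380.5  130. ] -80.7 -75.5
[[ 560.6 -368.8    0. ]
 [ 563.7 -390.8    0. ]] [ 562.2 -379.8    0. ] -81.9
[[ 496.8 -423.4    1. ]
 [ 558.3 -415.9    1. ]
 [ 550.9 -348.5    1. ]] -83.7
```

```bash
cat > plan.py <<'E'
import sys
from h import *
# usage: plan.py x y z yaw_deg pitch_deg(+ = lip up)
def Rt(yaw,p):
    a=np.radians(yaw); y=np.array([np.cos(a),np.sin(a),0]); z=np.array([0,0,-1.]); x=np.cross(y,z)
    return R.from_matrix(np.c_[x,y,z])*R.from_rotvec([np.radians(p),0,0])
if __name__=="__main__":
    x,y,z,yaw,p=map(float,sys.argv[1:6]); st=get_state()
    Rc=R.from_quat(st["orientation"]); d=np.array([x,y,z])-st["position"]
    sh=Rc.inv().apply(d); rv=(Rc.inv()*Rt(yaw,p)).as_rotvec()
    print("shift",(sh/150).round(4),"turn",(np.degrees(rv)/360).round(4),"dist",np.linalg.norm(d).round(1), "rows",(np.linalg.norm(d)/41.7).round(1),(np.degrees(np.linalg.norm(rv))/7.16).round(1))
    print("t",round(st["time_s"],2),"pos",st["position"].round(1),"F",st["force"].round(1),"w",round(st["width"],1),"q",st["qpos"].round(2))
E
python3 plan.py 561 -381 250 9 0
```

```text
shift [-4.3249 -4.8162 -0.1237] turn [-1.000e-04  1.000e-04  1.771e-01] dist 971.1 rows 23.3 8.9
t 0.2 pos [155.4 501.2 230.9] F [ 0.4 -0.   0.3] w 85.1 q [ 1.13  0.29 -0.15  1.13  0.    1.43]
```

arm_command(series=[[[-0.86, -0.96, -0.12], [0, 0, 0.177], 1], [[-0.86, -0.96, -0.12], [0, 0, 0.177], 1], [[-0.86, -0.96, -0.12], [0, 0, 0.177], 1], [[-0.86, -0.96, -0.12], [0, 0, 0.177], 1], [[-0.86, -0.96, -0.12], [0, 0, 0.177], 1]])

```text
time_s: 0.62
position: [236.4, 323.0, 249.5]
orientation: [0.449, 0.893, -0.0, 0.0]
force: [1.0, 0.3, 1.1]
width: 85.4
```

```bash
python3 plan.py 561 -381 250 9 0
```

```text
shift [-5.0581e+00 -1.0594e+00  6.0000e-04] turn [-0.      0.0001  0.0766] dist 775.2 rows 18.6 3.9
t 0.62 pos [236.4 323.  249.5] F [1.  0.3 1.1] w 85.4 q [ 0.76  0.04 -0.41  1.12 -0.    1.69]
```

arm_command(series=[[[-1, -0.21, 0], [0, 0, 0.0766], 1], [[-1, -0.21, 0], [0, 0, 0.0766], 1], [[-1, -0.21, 0], [0, 0, 0.0766], 1], [[-1, -0.21, 0], [0, 0, 0.0766], 1]])

```text
time_s: 0.95
position: [301.6, 184.3, 249.4]
orientation: [0.65, 0.76, 0.0, 0.0]
force: [1.4, 1.1, 0.5]
width: 85.3
```

```bash
python3 plan.py 561 -381 250 9 0
```

```text
shift [-3.9923e+00  1.1202e+00 -1.0000e-03] turn [ 0.0001  0.0001 -0.0001] dist 622.0 rows 14.9 0.0
t 0.95 pos [301.6 184.3 249.4] F [1.4 1.1 0.5] w 85.3 q [ 0.34 -0.05 -0.5   1.12 -0.    1.76]
```

arm_command(series=[[[-0.998, 0.28, 0], [0, 0, 0], 1], [[-0.998, 0.28, 0], [0, 0, 0], 1], [[-0.998, 0.28, 0], [0, 0, 0], 1], [[-0.998, 0.28, 0], [0, 0, 0], 1], [[-0.998, 0.28, 0], [0, 0, 0], 1]])

```text
time_s: 1.37
position: [369.1, 41.7, 249.4]
orientation: [0.649, 0.761, -0.0, 0.001]
force: [-0.7, -0.1, -0.2]
width: 85.4
```

arm_command(series=[[[-0.998, 0.28, 0], [0, 0, 0], 1], [[-0.998, 0.28, 0], [0, 0, 0], 1], [[-0.998, 0.28, 0], [0, 0, 0], 1], [[-0.998, 0.28, 0], [0, 0, 0], 1], [[-0.998, 0.28, 0], [0, 0, 0], 1]])

```text
time_s: 1.78
position: [435.0, -99.0, 249.0]
orientation: [0.648, 0.761, -0.0, 0.001]
force: [-0.9, 0.7, -0.5]
width: 85.3
```

arm_command(series=[[[-0.998, 0.28, 0], [0, 0, 0], 1], [[-0.998, 0.28, 0], [0, 0, 0], 1], [[-0.998, 0.28, 0], [0, 0, 0], 1], [[-0.998, 0.28, 0], [0, 0, 0], 1], [[-0.998, 0.28, 0], [0, 0, 0], 1]])

```text
time_s: 2.2
position: [500.4, -239.8, 248.3]
orientation: [0.648, 0.762, -0.0, 0.001]
force: [-1.7, 0.1, -1.0]
width: 85.8
```

```bash
python3 plan.py 561 -381 250 9 0
```

```text
shift [-0.9937  0.248  -0.0096] turn [0.     0.0002 0.0006] dist 153.6 rows 3.7 0.0
t 2.2 pos [ 500.4 -239.8  248.3] F [-1.7  0.1 -1. ] w 85.8 q [-0.58  0.34 -0.04  1.19 -0.    0.83]
```

arm_command(series=[[[-0.99, 0.248, -0.01], [0, 0, 0.0006], 1], [[-0.99, 0.248, -0.01], [0, 0, 0.0006], 1], [[-0.99, 0.248, -0.01], [0, 0, 0.0006], 1], [[-0.99, 0.248, -0.01], [0, 0, 0.0006], 1], [[-0.99, 0.248, -0.01], [0, 0, 0.0006], 1]])

```text
time_s: 2.62
position: [560.5, -379.7, 248.8]
orientation: [0.649, 0.761, -0.0, -0.0]
force: [0.2, -0.6, 0.2]
width: 85.5
```

```bash
python3 plan.py 561 -381 86 9 0; python3 - <<'E'
from h import *
t=grab("top"); s=grab("scene")
crop(t,360,160,460,260,6,"pics/t1.png")
crop(s,110,200,230,310,6,"pics/s1.png")
st=get_state();print(proj(t,st["position"]),proj(s,st["position"]))
E
```

```text
shift [-0.0088  0.0029  1.0853] turn [-0.0001  0.      0.0001] dist 162.8 rows 3.9 0.0
t 2.62 pos [ 560.5 -379.7  248.8] F [ 0.2 -0.6  0.2] w 85.5 q [-0.7   0.59  0.36  1.34 -0.    0.71]
[[419.40457791 210.69314268]] [[154.59013631 236.78429913]]
```

View pics/t1.png

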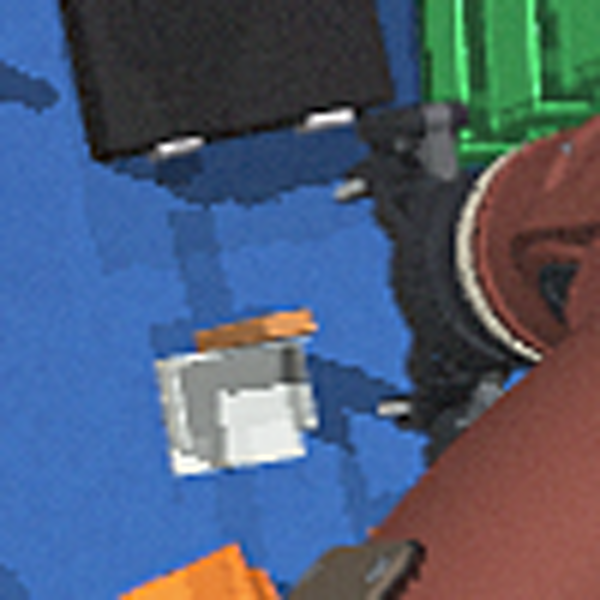

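View pics/s1.png

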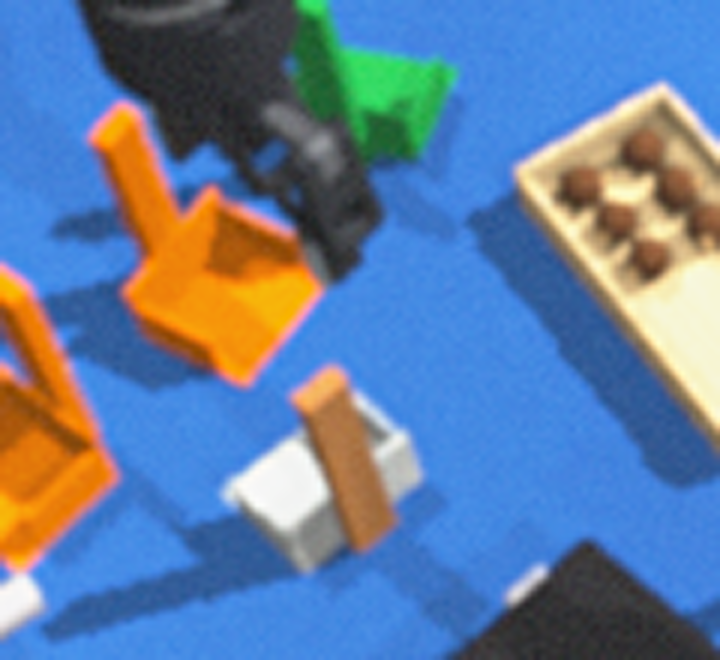

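arm_command(series=[[[-0.009, 0.003, 0.27], [0, 0, 0], 1], [[-0.009, 0.003, 0.54], [0, 0, 0], 1], [[-0.009, 0.003, 0.75], [0, 0, 0], 1], [[-0.009, 0.003, 0.9], [0, 0, 0], 1], [[-0.009, 0.003, 0.9], [0, 0, 0], 1]])

```text
time_s: 3.13
position: [557.4, -373.3, 111.1]
orientation: [0.648, 0.762, 0.0, -0.004]
force: [-1.1, 1.2, -0.5]
width: 85.2
```

```bash
python3 plan.py 561 -381 86 9 0; python3 - <<'E'
from h import *
t=grab("top"); s=grab("scene")
crop(t,350,180,450,260,7,"pics/t2.png")
crop(s,110,210,220,300,7,"pics/s2.png")
E
```

```text
shift [-0.0556  0.0161  0.1667] turn [-0.0009 -0.0011  0.0007] dist 26.5 rows 0.6 0.1
t 3.13 pos [ 557.4 -373.3  111.1] F [-1.1  1.2 -0.5] w 85.2 q [-0.7   0.65  0.11  1.04  0.    0.71]
```

View pics/s2.png

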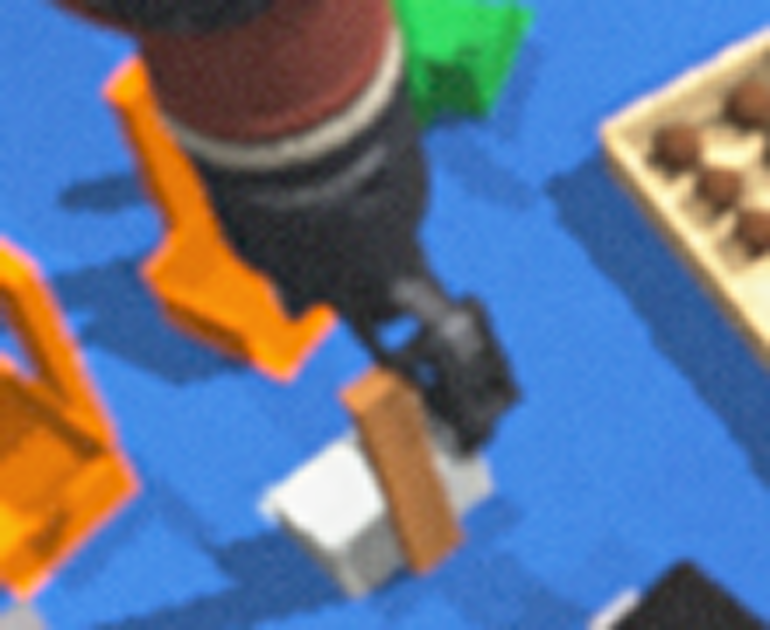

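View pics/t2.png

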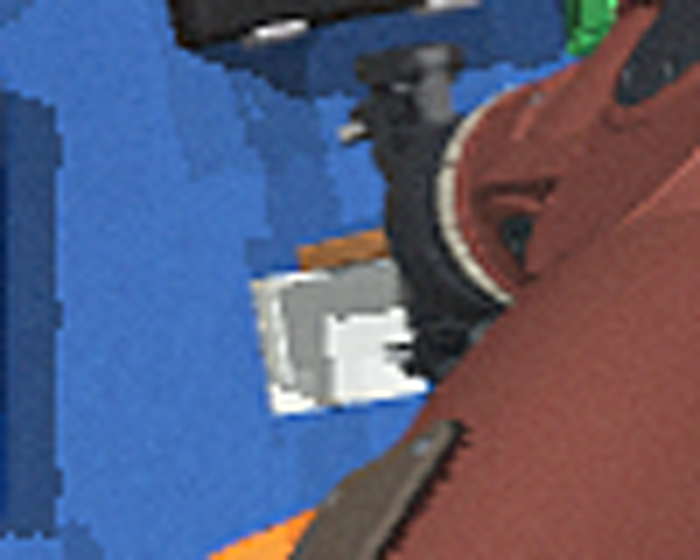

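arm_command(series=[[[-0.055, 0.016, 0.0], [0, 0, 0], 1], [[-0.055, 0.016, 0.08], [0, 0, 0], 1], [[-0.055, 0.016, 0.16], [0, 0, 0], 1], [[-0.055, 0.016, 0.16], [0, 0, 0], 1]])

```text
time_s: 3.57
position: [563.6, -384.4, 91.4]
orientation: [0.648, 0.761, 0.0, -0.0]
force: [0.0, 1.1, -0.4]
width: 85.1
```

```bash
python3 plan.py 561 -381 86 9 0
```

```text
shift [ 0.0252 -0.0133  0.036 ] turn [-0.0001 -0.0001  0.0005] dist 6.9 rows 0.2 0.0
t 3.57 pos [ 563.6 -384.4   91.4] F [ 0.   1.1 -0.4] w 85.1 q [-0.71  0.68  0.11  1.    0.    0.7 ]
```

arm_command(series=[[[0.015, -0.008, 0.03], [0, 0, 0], 1], [[0.015, -0.008, 0.03], [0, 0, 0], 1], [[0.015, -0.008, 0.03], [0, 0, 0], 1]])

```text
time_s: 3.82
position: [562.3, -382.9, 87.8]
orientation: [0.648, 0.761, 0.0, 0.0]
force: [1.5, -0.7, -0.3]
width: 85.5
```

```bash
python3 plan.py 561 -381 86 9 0
```

```text
shift [ 0.0137 -0.0069  0.0123] turn [0.     0.     0.0005] dist 2.9 rows 0.1 0.0
t 3.82 pos [ 562.3 -382.9   87.8] F [ 1.5 -0.7 -0.3] w 85.5 q [-0.71  0.68  0.1   0.99  0.    0.71]
```

arm_command(series=[[[0.012, -0.007, 0.01], [0, 0, 0], 1], [[0.012, -0.007, 0.01], [0, 0, 0], 0.4], [[0.012, -0.007, 0.01], [0, 0, 0], 0.1], [[0.012, -0.007, 0.01], [0, 0, 0], 0], [[0.012, -0.007, 0.01], [0, 0, 0], 0]], force=50)

```text
time_s: 4.23
position: [561.0, -381.6, 85.9]
orientation: [0.648, 0.761, -0.0, 0.0]
force: [-0.6, 0.4, -1.0]
width: 38.6
```

arm_command(series=[[[0, 0, 0], [0, 0, 0], 0], [[0, 0, 0], [0, 0, 0], 0], [[0, 0, 0], [0, 0, 0], 0]])

```text
time_s: 4.48
position: [561.0, -381.6, 85.8]
orientation: [0.648, 0.761, -0.0, 0.0]
force: [-0.8, 0.0, 0.6]
width: 11.7
```

```bash
python3 plan.py 561 -381 86 9 0; python3 - <<'E'
from h import *
s=grab("scene");t=grab("top")
crop(t,350,180,450,260,7,"pics/t3.png")
crop(s,110,210,220,300,7,"pics/s3.png")
E
```

```text
shift [ 0.0037  0.0006 -0.0011] turn [-0.      0.      0.0005] dist 0.6 rows 0.0 0.0
t 4.48 pos [ 561.  -381.6   85.8] F [-0.8  0.   0.6] w 11.7 q [-0.7   0.68  0.09  0.98 -0.    0.71]
```

View pics/s3.png

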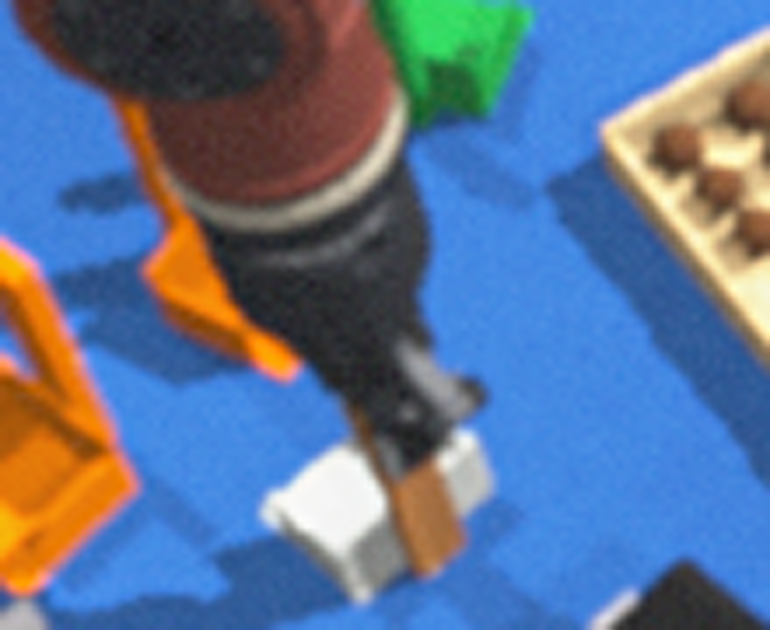

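View pics/t3.png

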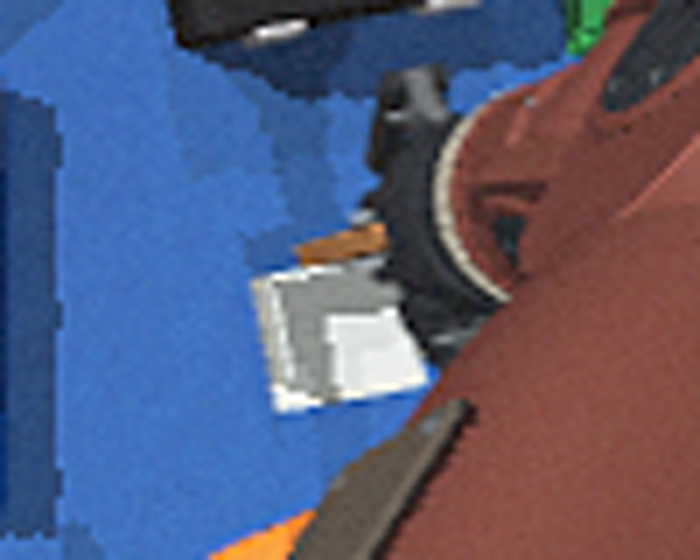

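arm_command(series=[[[0, 0, -0.1], [0, 0, 0], 0], [[0, 0, -0.3], [0, 0, 0], 0], [[0, 0, -0.5], [0, 0, 0], 0], [[0, 0, -0.5], [0, 0, 0], 0]])

```text
time_s: 4.92
position: [563.2, -383.4, 166.9]
orientation: [0.648, 0.761, 0.0, 0.004]
force: [0.4, -1.0, -0.3]
width: 11.3
```

```bash
python3 plan.py 621 -186 160 -2.3 0; python3 - <<'E'
from h import *
s=grab("scene")
crop(s,110,210,220,300,7,"pics/s4.png")
E
```

```text
shift [1.2382 0.5895 0.0414] turn [0.001  0.0009 0.0318] dist 205.8 rows 4.9 1.6
t 4.92 pos [ 563.2 -383.4  166.9] F [ 0.4 -1.  -0.3] w 11.3 q [-0.7   0.62  0.2   1.14  0.    0.71]
```

View pics/s4.png

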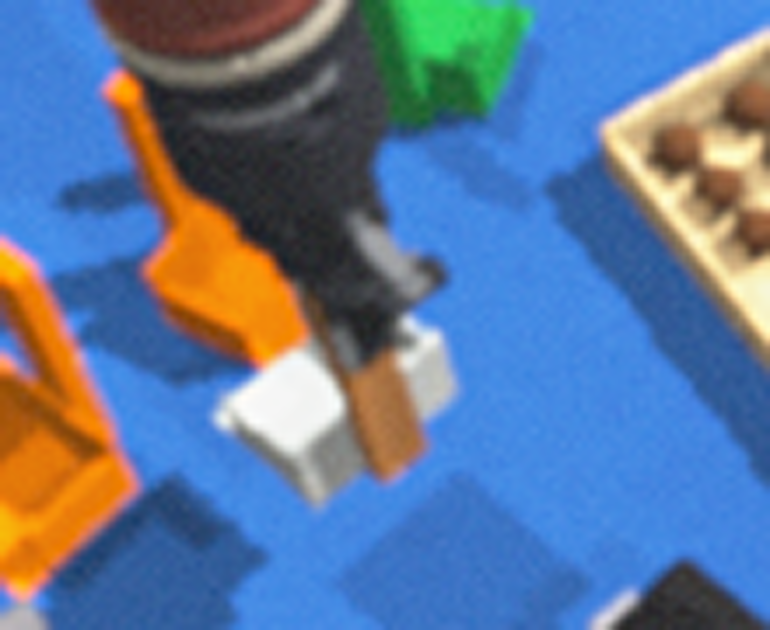

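arm_command(series=[[[0.15, 0.08, 0], [0, 0, 0.032], 0], [[0.35, 0.17, 0], [0, 0, 0.032], 0], [[0.6, 0.29, 0], [0, 0, 0.032], 0], [[0.8, 0.38, 0], [0, 0, 0.032], 0], [[0.98, 0.47, 0.0], [0, 0, 0.032], 0]])

```text
time_s: 5.38
position: [606.8, -222.8, 159.7]
orientation: [0.721, 0.693, -0.0, -0.001]
force: [0.3, 0.2, -0.7]
width: 11.4
```

```bash
python3 plan.py 621 -186 160 -2.3 0
```

```text
shift [ 0.2489  0.0849 -0.0021] turn [-0.0003 -0.0002 -0.0001] dist 39.5 rows 0.9 0.0
t 5.38 pos [ 606.8 -222.8  159.7] F [ 0.3  0.2 -0.7] w 11.4 q [-0.47  0.57  0.09  1.09  0.    1.15]
```

arm_command(series=[[[0.1, 0.04, 0], [0, 0, 0], 0], [[0.2, 0.07, 0], [0, 0, 0], 0], [[0.2, 0.07, 0], [0, 0, 0], 0], [[0.2, 0.07, 0], [0, 0, 0], 0]])

```text
time_s: 5.72
position: [618.7, -195.2, 160.2]
orientation: [0.721, 0.693, -0.0, -0.0]
force: [0.3, -0.4, -1.0]
width: 11.5
```

```bash
python3 plan.py 621 -186 160 -2.3 0; python3 - <<'E'
from h import *
s=grab("scene");t=grab("top")
crop(t,300,160,400,260,6,"pics/t5.png")
crop(s,170,190,280,290,6,"pics/s5.png")
# predicted scoop corners
st=get_state();Rm=R.from_quat(st["orientation"]);p=st["position"]
def sc(x,y,z): return p+Rm.apply([ -y*-1 if 0 else y*1.0*(-1)*(-1), -(x+37), -(z-85.8)])
E
```

```text
shift [0.0618 0.0126 0.001 ] turn [-0.0001 -0.      0.    ] dist 9.5 rows 0.2 0.0
t 5.72 pos [ 618.7 -195.2  160.2] F [ 0.3 -0.4 -1. ] w 11.5 q [-0.42  0.57  0.09  1.1  -0.    1.19]
```

View pics/s5.png

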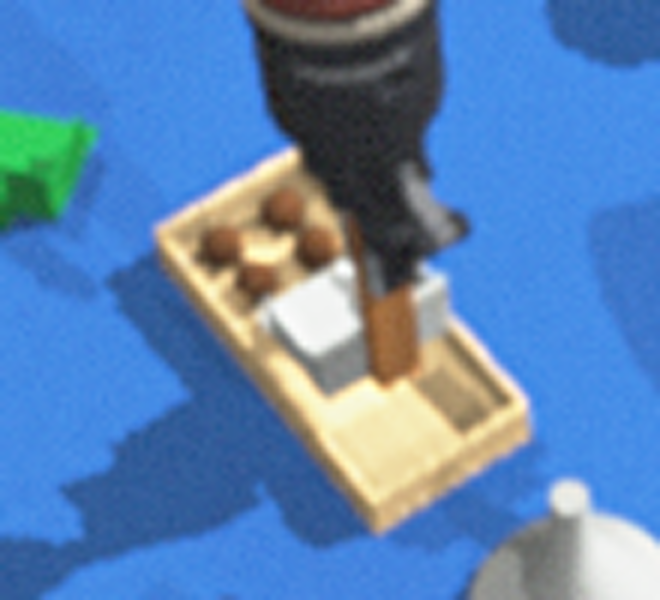

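View pics/t5.png

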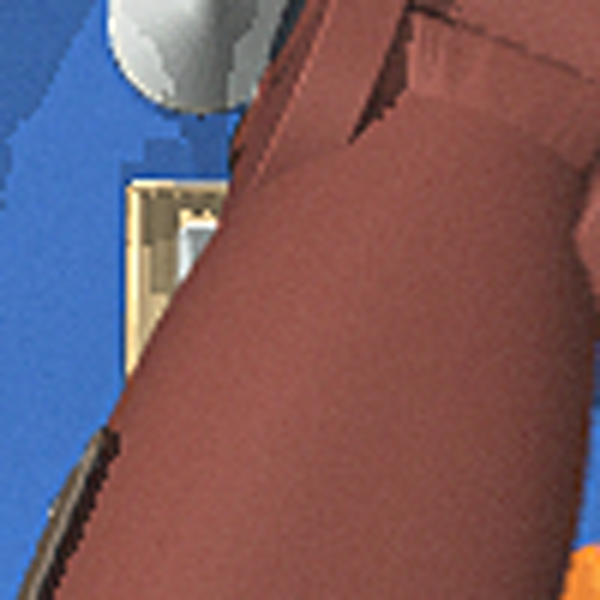

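arm_command(series=[[[0.05, 0.012, 0], [0, 0, 0], 0], [[0.05, 0.012, 0], [0, 0, 0], 0], [[0.05, 0.012, 0], [0, 0, 0], 0], [[0.05, 0.012, 0], [0, 0, 0], 0]])

```text
time_s: 6.15
position: [620.9, -188.6, 160.8]
orientation: [0.722, 0.692, -0.0, 0.0]
force: [0.2, 0.1, -1.6]
width: 11.5
```

```bash
cat >> h.py <<'E'
def scpts(P,st=None):
    st=st or get_state();Rm=R.from_quat(st["orientation"])
    P=np.atleast_2d(np.array(P,float))
    # scoop x=-tool y, z=-tool z, y = z×x = tool... 
    return st["position"]+Rm.apply(np.c_[-P[:,1],-(P[:,0]+37),-(P[:,2]-85.8)])
E
python3 plan.py 621 -186 160 -2.3 0; python3 - <<'E'
from h import *
s=grab("scene")
import pickle; pickle.dump(s,open("s6.pkl","wb"))
print(R.from_quat(get_state()["orientation"]).as_matrix().round(2))
crop(s,190,215,270,290,9,"pics/s6.png")
P=scpts([[31,-35,0],[-31,-35,0],[-43,-12,0],[-43,12,0],[-31,35,30],[-31,-35,40],[31,-35,0]])
print(P.round(1)); print(((proj(s,P)-[190,215])*9).round(0))
E
```

```text
shift [ 0.0171 -0.      0.0052] turn [-0.      0.     -0.0002] dist 2.7 rows 0.1 0.0
t 6.15 pos [ 620.9 -188.6  160.8] F [ 0.2  0.1 -1.6] w 11.5 q [-0.41  0.57  0.09  1.1  -0.    1.2 ]
[[ 0.04  1.   -0.  ]
 [ 1.   -0.04 -0.  ]
 [-0.   -0.   -1.  ]]
[[ 554.4 -150.8   75. ]
 [ 616.4 -153.3   75. ]
 [ 627.4 -176.8   75. ]
 [ 626.4 -200.8   75. ]
 [ 613.5 -223.3  105. ]
 [ 616.4 -153.3  115. ]
 [ 554.4 -150.8   75. ]]
[[399. 126.]
 [509. 254.]
 [470. 317.]
 [405. 357.]
 [312. 316.]
 [501. 181.]
 [399. 126.]]
```

View pics/s6.png

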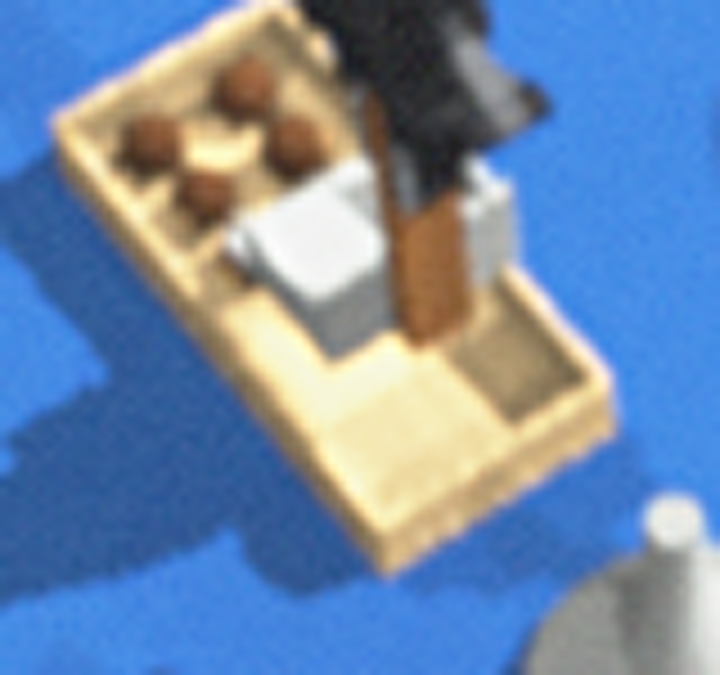

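```bash
python3 - <<'E'
from h import *
import pickle; s=pickle.load(open("s6.pkl","rb"))
f=lambda l:np.array(l)/9+np.array([190,215])-.5+.5/9
print("obs rear-Y, lip-Y, rear+Y:",cast(s,f([(335,358),(235,250),(517,258)]),75).round(1).tolist(), cast(s,f([(515,188)]),115).round(1).tolist())
print("pred",scpts([[-31,35,0],[31,35,0],[-31,-35,0],[-31,-35,40]]).round(1).tolist())
print("tray corners", cast(s,f([(55,122),(388,560),(612,385),(270,0)]),30).round(1).tolist())
E
```

```text
obs rear-Y, lip-Y, rear+Y: [[610.8, -217.7, 75.0], [558.0, -218.6, 75.0], [617.1, -152.2, 75.0]] [[619.2, -151.5, 115.0]]
pred [[613.5, -223.3, 75.0], [551.5, -220.7, 75.0], [616.4, -153.3, 75.0], [616.4, -153.3, 115.0]]
tray corners [[449.0, -222.0, 30.0], [655.4, -234.6, 30.0], [649.3, -142.1, 30.0], [452.9, -137.3, 30.0]]
```

arm_command(series=[[[0.01, 0.02, 0.1], [0, 0, 0], 0], [[0.01, 0.02, 0.2], [0, 0, 0], 0], [[0.01, 0.02, 0.3], [0, 0, 0], 0], [[0.01, 0.02, 0.3], [0, 0, 0], 0], [[0.01, 0.02, 0.3], [0, 0, 0], 0]])

```text
time_s: 6.62
position: [623.5, -186.8, 115.4]
orientation: [0.722, 0.692, -0.0, -0.001]
force: [-0.8, 0.2, -0.3]
width: 11.4
```

```bash
python3 plan.py 624 -187.3 92 -2.3 0;python3 - <<'E'
from h import *
s=grab("scene")
crop(s,190,215,270,290,9,"pics/s7.png")
E
```

```text
shift [-0.0033  0.0039  0.156 ] turn [-0.0002 -0.0001 -0.0002] dist 23.4 rows 0.6 0.0
t 6.62 pos [ 623.5 -186.8  115.4] F [-0.8  0.2 -0.3] w 11.4 q [-0.4   0.61  0.04  1.   -0.    1.21]
```

View pics/s7.png

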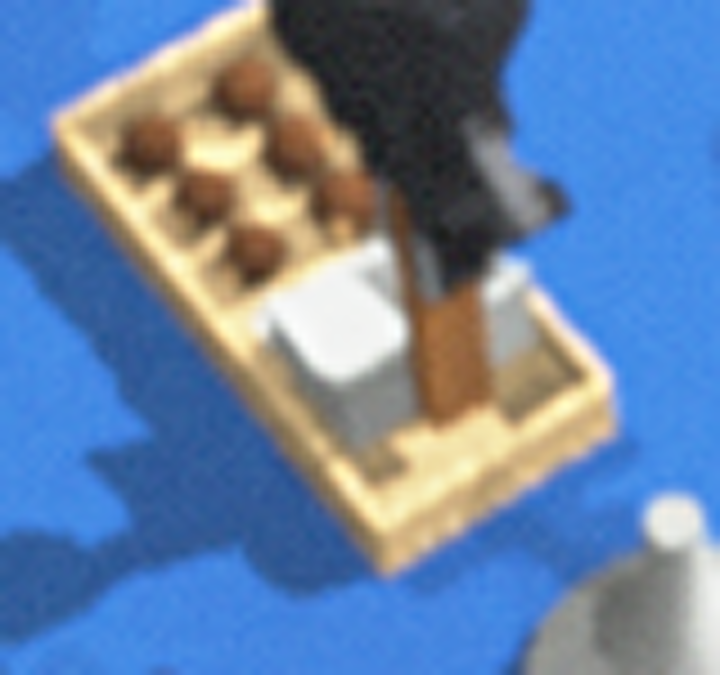

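arm_command(series=[[[0, 0, 0.05], [0, 0, 0], 0], [[0, 0, 0.1], [0, 0, 0], 0], [[0, 0, 0.145], [0, 0, 0], 0], [[0, 0, 0.145], [0, 0, 0], 0], [[0, 0, 0.145], [0, 0, 0], 0]])

```text
time_s: 7.08
position: [623.7, -186.7, 93.5]
orientation: [0.722, 0.692, -0.0, -0.001]
force: [-0.1, 0.4, -0.9]
width: 11.1
```

```bash
python3 plan.py 624 -187.3 90 -2.3 0;python3 - <<'E'
from h import *
s=grab("scene")
crop(s,190,215,270,290,9,"pics/s8.png")
E
```

```text
shift [-0.0041  0.0025  0.0232] turn [-0.0002 -0.0001 -0.0002] dist 3.6 rows 0.1 0.0
t 7.08 pos [ 623.7 -186.7   93.5] F [-0.1  0.4 -0.9] w 11.1 q [-0.4   0.63  0.01  0.95 -0.    1.21]
```

View pics/s8.png

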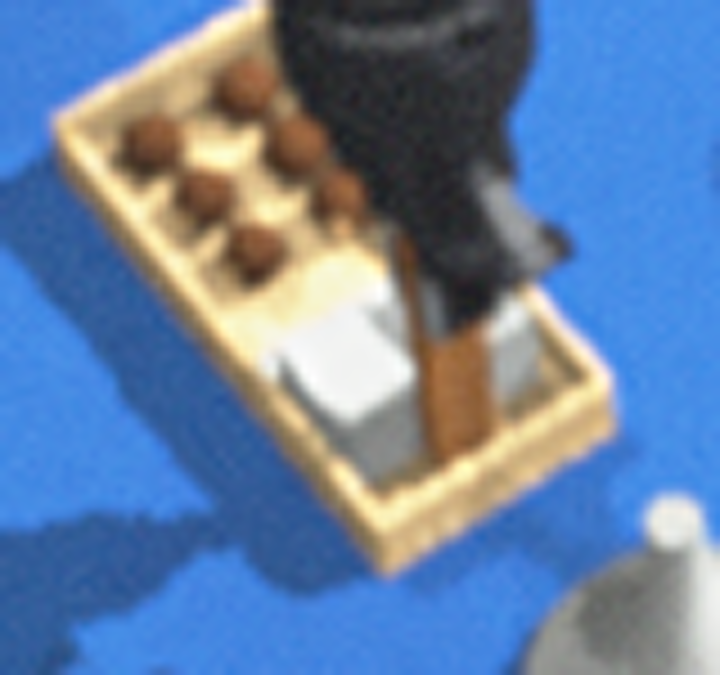

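arm_command(series=[[[0, 0, 0.012], [0, 0, 0], 0], [[0, 0, 0.022], [0, 0, 0], 0], [[0, 0, 0.026], [0, 0, 0], 0], [[0, 0, 0.026], [0, 0, 0], 0]])

```text
time_s: 7.47
position: [624.0, -186.8, 90.1]
orientation: [0.721, 0.692, -0.0, -0.0]
force: [-0.1, 0.3, -1.1]
width: 11.3
```

```bash
python3 plan.py 624 -187.3 90 -2.3 0;
```

```text
shift [-0.0033  0.0002  0.0003] turn [-0.     -0.     -0.0002] dist 0.5 rows 0.0 0.0
t 7.47 pos [ 624.  -186.8   90.1] F [-0.1  0.3 -1.1] w 11.3 q [-0.4   0.63  0.    0.95 -0.    1.21]
```

arm_command(series=[[[0, 0, 0.007], [0, 0, 0], 0], [[0, 0, 0.009], [0, 0, 0], 0], [[0, 0, 0.009], [0, 0, 0], 0]])

```text
time_s: 7.72
position: [624.3, -186.9, 89.8]
orientation: [0.722, 0.692, 0.0, 0.0]
force: [-2.4, 1.3, 7.3]
width: 11.4
```

```bash
python3 -c "
from h import *
for i in range(3):
  s=get_state();print(s['position'].round(2),s['force'].round(2),s['wrist_torque'].round(3))"
```

```text
[ 624.28 -186.92   89.79] [-2.44  1.3   7.28] [0.135 0.622 0.012]
[ 624.28 -186.92   89.79] [-2.44  1.3   7.28] [0.135 0.622 0.012]
[ 624.28 -186.92   89.79] [-2.44  1.3   7.28] [0.135 0.622 0.012]
```

arm_command(series=[[[0, -0.04, 0], [0, 0, 0], 0], [[0, -0.08, 0], [0, 0, 0], 0], [[0, -0.12, 0], [0, 0, 0], 0], [[0, -0.16, 0], [0, 0, 0], 0], [[0, -0.2, 0], [0, 0, 0], 0]])

```text
time_s: 8.13
position: [594.9, -186.0, 89.8]
orientation: [0.721, 0.692, 0.001, 0.001]
force: [18.1, 0.1, 39.4]
width: 11.4
```

```bash
python3 plan.py 543 -184 90 -2.3 0;python3 - <<'E'
from h import *
s=grab("scene")
crop(s,190,215,270,290,9,"pics/s9.png")
E
```

```text
shift [-0.0009 -0.3463 -0.0026] turn [ 0.0005  0.0001 -0.0001] dist 51.9 rows 1.2 0.0
t 8.13 pos [ 594.9 -186.    89.8] F [18.1  0.1 39.4] w 11.4 q [-0.42  0.58 -0.09  0.9   0.    1.19]
```

View pics/s9.png

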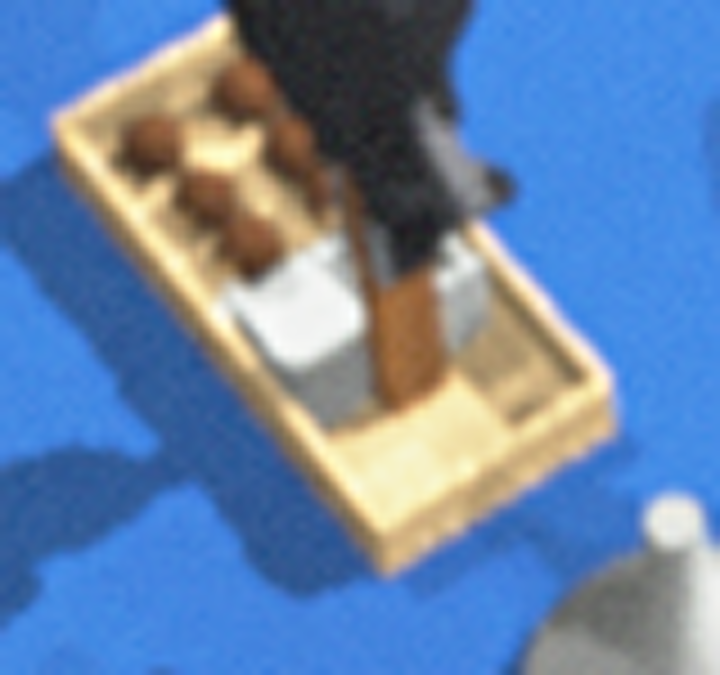

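arm_command(series=[[[0, 0, -0.008], [0, 0, 0], 0], [[0, 0, -0.008], [0, 0, 0], 0]])

```text
time_s: 8.35
position: [593.2, -185.4, 89.8]
orientation: [0.722, 0.692, -0.0, -0.001]
force: [0.3, -0.1, 0.2]
width: 11.3
```

```bash
python3 plan.py 543 -184 90 -2.3 0
```

```text
shift [-0.0044 -0.3346 -0.0011] turn [-0.0002 -0.0001 -0.0002] dist 50.2 rows 1.2 0.0
t 8.35 pos [ 593.2 -185.4   89.8] F [ 0.3 -0.1  0.2] w 11.3 q [-0.42  0.58 -0.09  0.9  -0.    1.19]
```

arm_command(series=[[[0, -0.03, 0.001], [0, 0, 0], 0], [[0, -0.06, 0.001], [0, 0, 0], 0], [[0, -0.09, 0], [0, 0, 0], 0], [[0, -0.12, 0], [0, 0, 0], 0], [[0, -0.15, 0], [0, 0, 0], 0]])

```text
time_s: 8.77
position: [570.7, -184.5, 89.7]
orientation: [0.722, 0.692, -0.0, -0.0]
force: [3.0, 0.5, 13.9]
width: 11.2
```

```bash
python3 plan.py 543 -184 90 -2.3 0;python3 - <<'E'
from h import *
s=grab("scene")
crop(s,190,215,270,290,9,"pics/s10.png")
E
```

```text
shift [-0.0044 -0.1847 -0.0017] turn [-0.0001 -0.0001 -0.0002] dist 27.7 rows 0.7 0.0
t 8.77 pos [ 570.7 -184.5   89.7] F [ 3.   0.5 13.9] w 11.2 q [-0.43  0.54 -0.16  0.87 -0.    1.18]
```

View pics/s10.png

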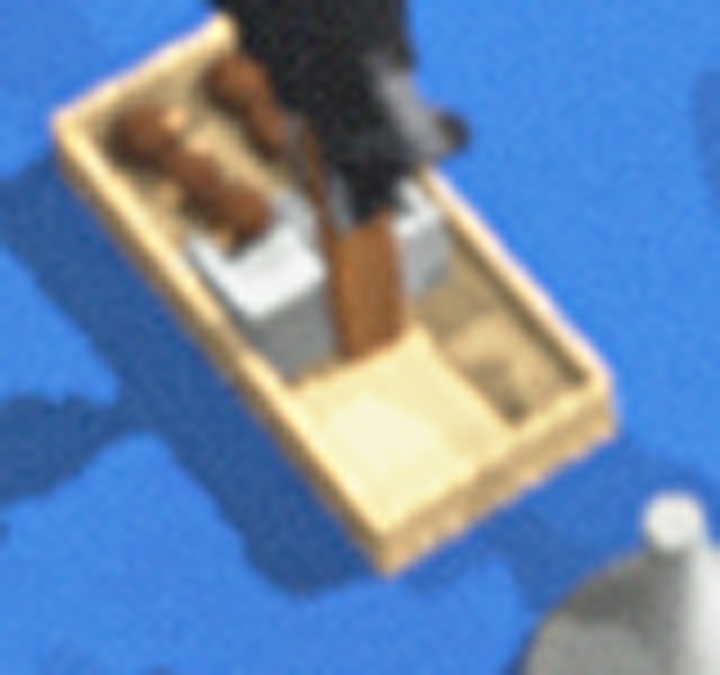

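arm_command(series=[[[0, -0.035, -0.002], [0, 0, 0], 0], [[0, -0.07, -0.002], [0, 0, 0], 0], [[0, -0.105, -0.002], [0, 0, 0], 0], [[0, -0.14, -0.002], [0, 0, 0], 0], [[0, -0.15, -0.002], [0, 0, 0], 0]])

```text
time_s: 9.23
position: [547.9, -183.5, 90.1]
orientation: [0.722, 0.692, -0.0, -0.001]
force: [0.2, -0.4, -2.1]
width: 11.3
```

```bash
python3 plan.py 543 -184 90 -2.3 0;python3 - <<'E'
from h import *
s=grab("scene")
crop(s,190,205,260,270,10,"pics/s11.png")
E
```

```text
shift [-0.0044 -0.0322  0.0007] turn [-0.0002 -0.0001 -0.0002] dist 4.9 rows 0.1 0.0
t 9.23 pos [ 547.9 -183.5   90.1] F [ 0.2 -0.4 -2.1] w 11.3 q [-0.45  0.5  -0.22  0.85 -0.    1.16]
```

View pics/s11.png

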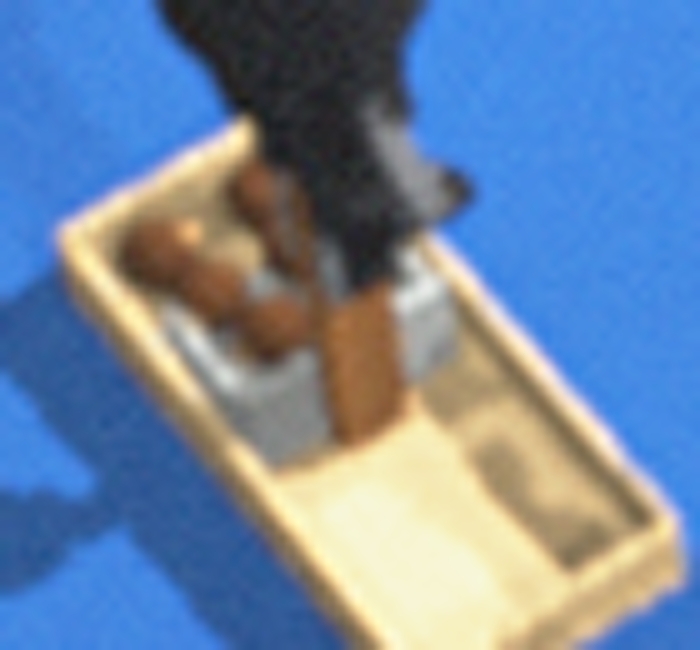

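arm_command(series=[[[0, -0.01, 0.004], [0, 0, 0], 0], [[0, -0.025, 0.004], [0, 0, 0], 0], [[0, -0.04, 0.004], [0, 0, 0], 0], [[0, -0.04, 0.004], [0, 0, 0], 0]])

```text
time_s: 9.62
position: [542.9, -183.5, 89.7]
orientation: [0.721, 0.692, -0.0, -0.0]
force: [0.3, -1.1, -1.4]
width: 11.1
```

```bash
python3 plan.py 543 -184 90 -2.3 0;python3 - <<'E'
from h import *
s=grab("scene")
crop(s,190,205,260,270,10,"pics/s12.png")
E
```

```text
shift [-0.0034  0.0011 -0.0017] turn [-0.      0.     -0.0002] dist 0.6 rows 0.0 0.0
t 9.62 pos [ 542.9 -183.5   89.7] F [ 0.3 -1.1 -1.4] w 11.1 q [-0.45  0.49 -0.24  0.84 -0.    1.16]
```

View pics/s12.png

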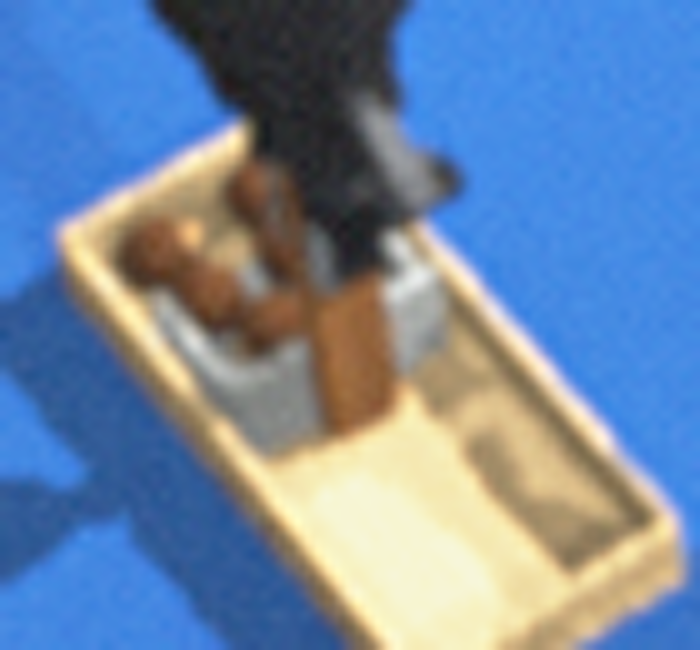

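arm_command(series=[[[0, 0.04, 0.0], [0.011, 0, 0], 0], [[0, 0.08, 0.0], [0.022, 0, 0], 0], [[0, 0.12, 0], [0.033, 0, 0], 0], [[0, 0.16, 0], [0.044, 0, 0], 0], [[0, 0.2, 0.0], [0.0556, 0, 0], 0]])

```text
time_s: 10.08
position: [573.6, -184.8, 90.3]
orientation: [0.71, 0.682, -0.121, -0.126]
force: [1.5, -0.8, -1.3]
width: 11.4
```

```bash
python3 plan.py 573 -184 140 -2.3 20;python3 - <<'E'
from h import *
s=grab("scene")
crop(s,190,205,260,270,10,"pics/s13.png")
E
```

```text
shift [ 0.0052 -0.1183 -0.3097] turn [-0.0004  0.     -0.0002] dist 49.7 rows 1.2 0.0
t 10.08 pos [ 573.6 -184.8   90.3] F [ 1.5 -0.8 -1.3] w 11.4 q [-0.37  0.84  0.34  1.41 -0.11  1.26]
```

View pics/s13.png

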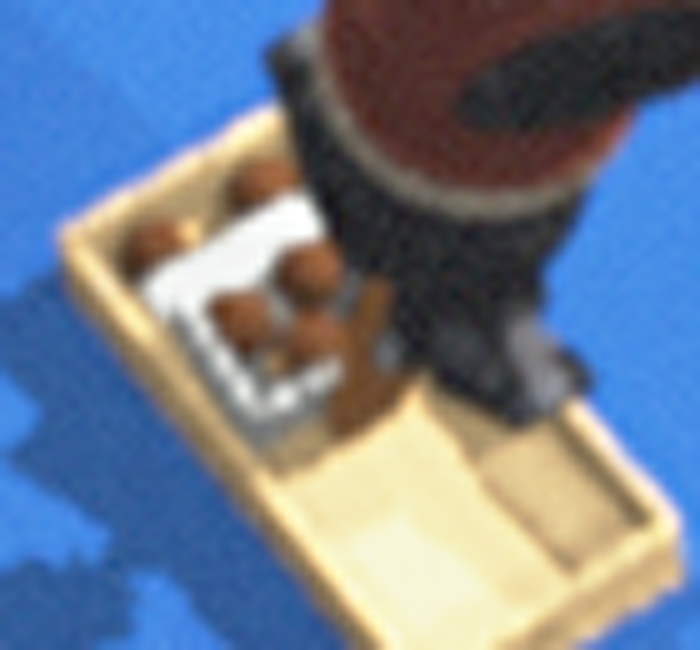

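```bash
python3 plan.py 573.6 -184.8 220 -2.3 20
```

```text
shift [-0.0016 -0.3204 -0.8293] turn [-0.0016 -0.0001 -0.    ] dist 133.3 rows 3.2 0.1
t 10.13 pos [ 574.9 -184.5   86.7] F [ 0.3  0.1 -3. ] w 11.4 q [-0.37  0.85  0.35  1.41 -0.11  1.26]
```

arm_command(series=[[[0, -0.03, -0.08], [0, 0, 0], 0], [[0, -0.08, -0.22], [0, 0, 0], 0], [[0, -0.15, -0.4], [0, 0, 0], 0], [[0, -0.22, -0.58], [0, 0, 0], 0], [[0, -0.28, -0.74], [0, 0, 0], 0]])

```text
time_s: 10.55
position: [571.1, -184.7, 211.9]
orientation: [0.711, 0.682, -0.119, -0.124]
force: [0.7, 0.2, -2.2]
width: 11.2
```

```bash
python3 plan.py 573.6 -184.8 220 -2.3 20;python3 - <<'E'
from h import *
s=grab("scene")
crop(s,180,170,270,270,7,"pics/s14.png")
E
```

```text
shift [-0.0001 -0.0029 -0.0566] turn [ 0.0005  0.     -0.0002] dist 8.5 rows 0.2 0.0
t 10.55 pos [ 571.1 -184.7  211.9] F [ 0.7  0.2 -2.2] w 11.2 q [-0.37  0.77  0.52  1.65 -0.11  1.26]
```

View pics/s14.png

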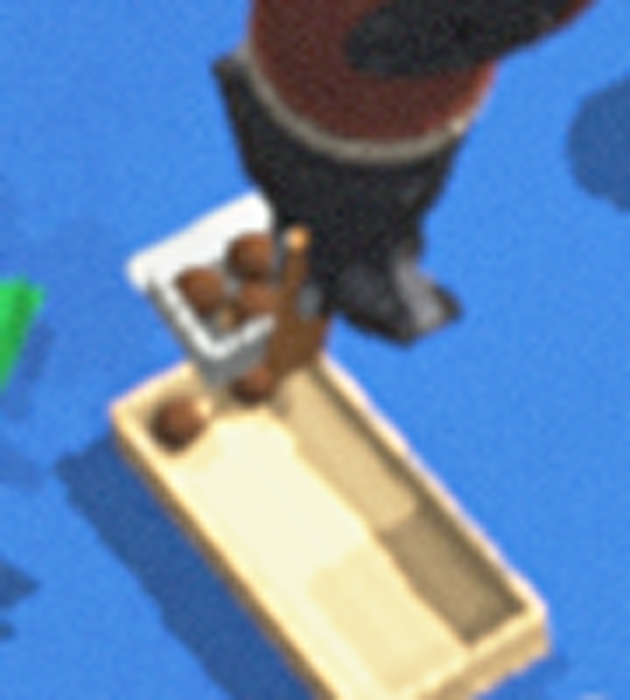

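arm_command(series=[[[0.04, 0, -0.03], [0, 0, 0], 0], [[0.12, 0, -0.03], [0, 0, 0], 0], [[0.24, 0, -0.03], [0, 0, 0], 0], [[0.39, 0, -0.03], [0, 0, 0], 0], [[0.54, 0, -0.03], [0, 0, 0], 0]])

```text
time_s: 11.02
position: [575.6, -101.3, 211.5]
orientation: [0.71, 0.682, -0.121, -0.126]
force: [0.5, 1.2, -1.4]
width: 11.3
```

arm_command(series=[[[0.15, 0, 0], [0, 0, 0], 0], [[0.3, 0, 0], [0, 0, 0], 0], [[0.45, 0, 0], [0, 0, 0], 0], [[0.6, 0, 0], [0, 0, 0], 0], [[0.75, 0, 0], [0, 0, 0], 0]])

```text
time_s: 11.43
position: [579.9, 11.7, 211.5]
orientation: [0.71, 0.682, -0.121, -0.126]
force: [-0.1, -0.0, -0.7]
width: 11.4
```

```bash
python3 plan.py 606 189 200 15 20
```

```text
shift [1.1881 0.1457 0.0289] turn [-0.0004 -0.0166 -0.0451] dist 179.6 rows 4.3 2.4
t 11.43 pos [579.9  11.7 211.5] F [-0.1 -0.  -0.7] w 11.4 q [-0.1   0.73  0.46  1.64 -0.02  1.52]
```

arm_command(series=[[[0.15, 0.02, 0], [0, -0.002, -0.006], 0], [[0.3, 0.04, 0], [0, -0.005, -0.013], 0], [[0.45, 0.06, 0], [0, -0.008, -0.021], 0], [[0.6, 0.08, 0], [0, -0.011, -0.03], 0], [[0.74, 0.1, 0], [0, -0.014, -0.038], 0]])

```text
time_s: 11.85
position: [598.4, 122.0, 206.3]
orientation: [0.616, 0.768, -0.136, -0.11]
force: [-0.5, -0.2, -1.8]
width: 11.9
```

```bash
python3 plan.py 606 189 200 15 20; python3 - <<'E'
from h import *
s=grab("scene")
crop(s,230,100,350,200,6,"pics/s15.png")
E
```

```text
shift [ 0.4249  0.1516 -0.011 ] turn [-0.0004 -0.0024 -0.0066] dist 67.7 rows 1.6 0.4
t 11.85 pos [598.4 122.  206.3] F [-0.5 -0.2 -1.8] w 11.9 q [ 0.1   0.81  0.59  1.7  -0.04  1.46]
```

View pics/s15.png

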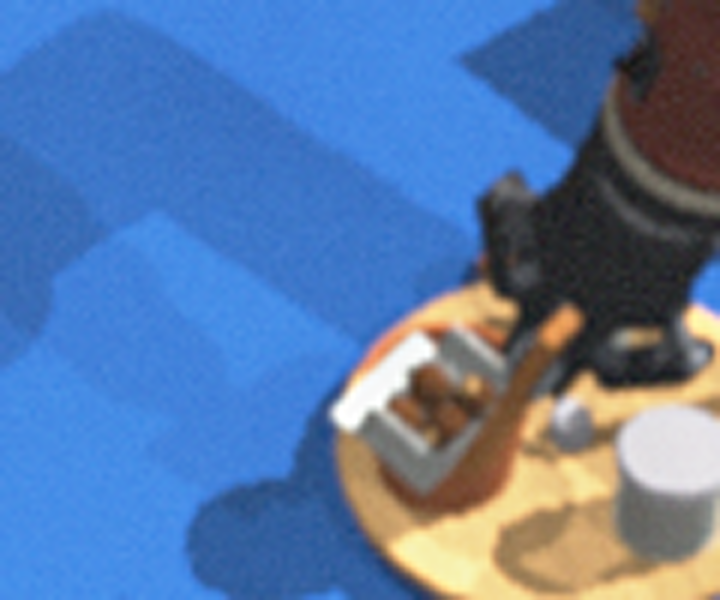

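Four sets ride in the scoop. Continue to the pre-dump pose.

arm_command(series=[[[0.13, 0.05, 0], [0, -0.001, -0.002], 0], [[0.25, 0.09, -0.02], [0, -0.002, -0.005], 0], [[0.34, 0.12, -0.02], [0, -0.0024, -0.0066], 0], [[0.39, 0.14, -0.02], [0, -0.0024, -0.0066], 0], [[0.39, 0.14, -0.02], [0, -0.0024, -0.0066], 0]])

```text
time_s: 12.32
position: [606.5, 183.1, 201.7]
orientation: [0.6, 0.78, -0.139, -0.107]
force: [-0.7, 0.1, -1.3]
width: 11.7
```

arm_command(series=[[[0, 0, 0], [0, 0, 0], 0], [[0, 0, 0], [0, 0, 0], 0]])

```text
time_s: 12.48
position: [607.4, 179.9, 202.9]
orientation: [0.601, 0.78, -0.138, -0.106]
force: [0.3, -0.2, -1.1]
width: 11.5
```

```bash
python3 plan.py 606 189 200 15 20; python3 - <<'E'
from h import *
s=grab("scene");t=grab("top")
crop(s,250,110,350,200,7,"pics/s16.png")
crop(t,160,170,270,280,6,"pics/t16.png")
P=scpts([[31,-35,0],[31,35,0]]);print(P.round(1))
print(((proj(s,P)-[250,110])*7).round(),((proj(t,P)-[160,170])*6).round())
print(((proj(s,[501.5,161,92])-[250,110])*7).round(),((proj(t,[501.5,161,92])-[160,170])*6).round())
E
```

```text
shift [0.0609 0.0126 0.0156] turn [-0.0002 -0.0001 -0.0008] dist 9.6 rows 0.2 0.0
t 12.48 pos [607.4 179.9 202.9] F [ 0.3 -0.2 -1.1] w 11.5 q [ 0.19  0.88  0.71  1.75 -0.03  1.5 ]
[[508.6 189.8 145.8]
 [526.3 122.  145.9]]
[[441. 272.]
 [351. 366.]] [[299. 392.]
 [440. 352.]]
[[378. 377.]] [[378. 407.]]
```

View pics/s16.png

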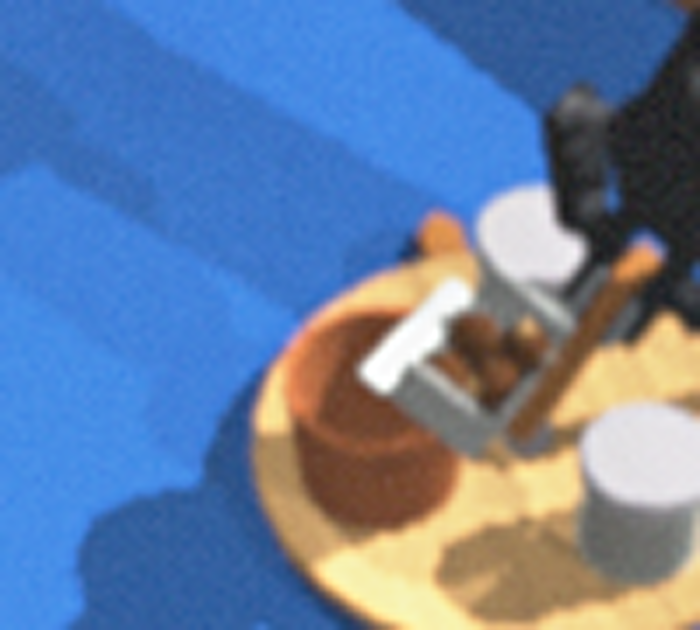

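View pics/t16.png

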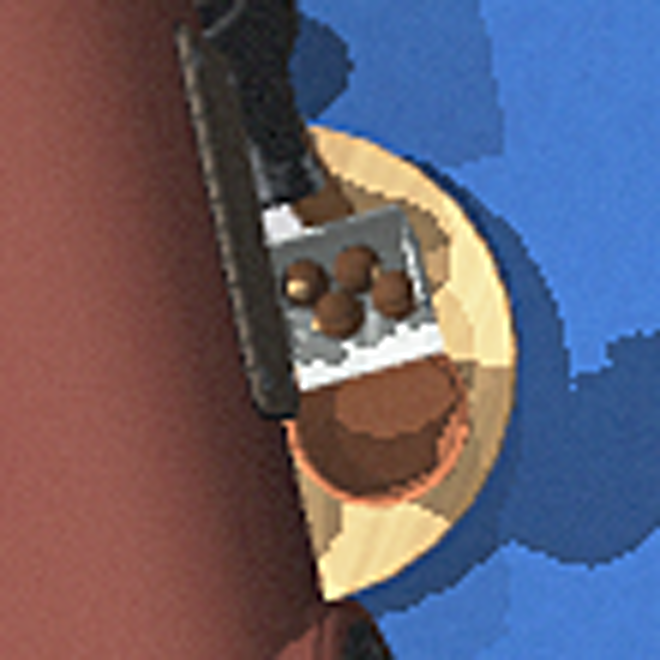

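```bash
python3 plan.py 589.5 184.6 188 15 8
```

```text
shift [ 0.0631 -0.0675  0.1322] turn [-0.0334 -0.0001 -0.0009] dist 24.2 rows 0.6 1.7
t 12.58 pos [607.7 179.6 203.2] F [ 0.4 -0.  -1.3] w 11.3 q [ 0.19  0.88  0.71  1.75 -0.03  1.5 ]
```

arm_command(series=[[[0.02, -0.02, 0.03], [-0.008, 0, 0], 0], [[0.04, -0.045, 0.08], [-0.018, 0, 0], 0], [[0.06, -0.067, 0.13], [-0.03, 0, 0], 0], [[0.06, -0.067, 0.13], [-0.033, 0, 0], 0], [[0.06, -0.067, 0.13], [-0.033, 0, 0], 0]])

```text
time_s: 13.0
position: [587.7, 184.1, 189.0]
orientation: [0.609, 0.79, -0.057, -0.043]
force: [0.7, 0.5, -1.0]
width: 11.7
```

arm_command(series=[[[0, 0, 0], [0, 0, 0], 0], [[0, 0, 0], [0, 0, 0], 0]])

```text
time_s: 13.17
position: [591.0, 184.7, 188.8]
orientation: [0.609, 0.79, -0.056, -0.043]
force: [-0.4, 0.3, -1.3]
width: 11.7
```

```bash
python3 plan.py 589.5 184.6 185.5 15 8; python3 plan.py 578.6 181.7 185.8 15 0;python3 - <<'E'
from h import *
s=grab("scene");t=grab("top")
crop(s,250,110,350,200,7,"pics/s17.png")
crop(t,160,170,270,280,6,"pics/t17.png")
E
```

```text
shift [ 0.0018 -0.0066  0.0233] turn [-0.0002  0.0001 -0.0008] dist 3.6 rows 0.1 0.0
t 13.17 pos [591.  184.7 188.8] F [-0.4  0.3 -1.3] w 11.7 q [ 0.19  0.62  0.25  1.34 -0.01  1.51]
shift [ 0.0015 -0.0814  0.0319] turn [-0.0225  0.0001 -0.0008] dist 13.1 rows 0.3 1.1
t 13.17 pos [591.  184.7 188.8] F [-0.4  0.3 -1.3] w 11.7 q [ 0.19  0.62  0.25  1.34 -0.01  1.51]
```

View pics/s17.png

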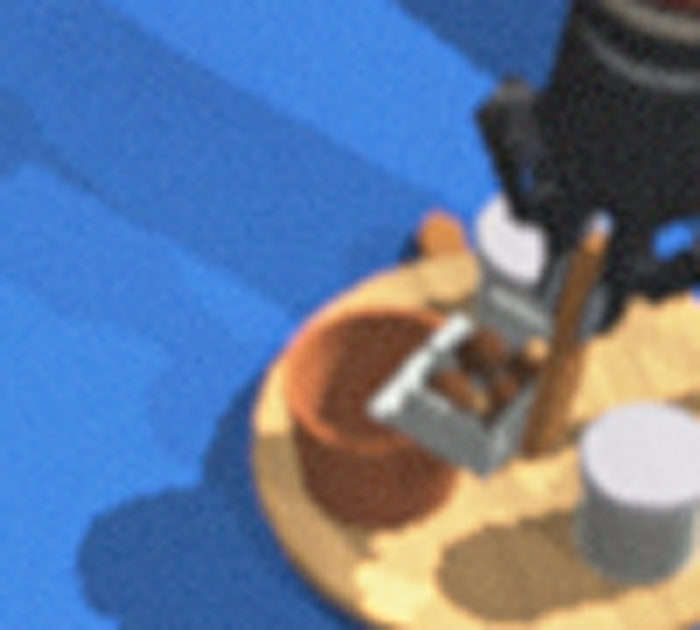

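View pics/t17.png

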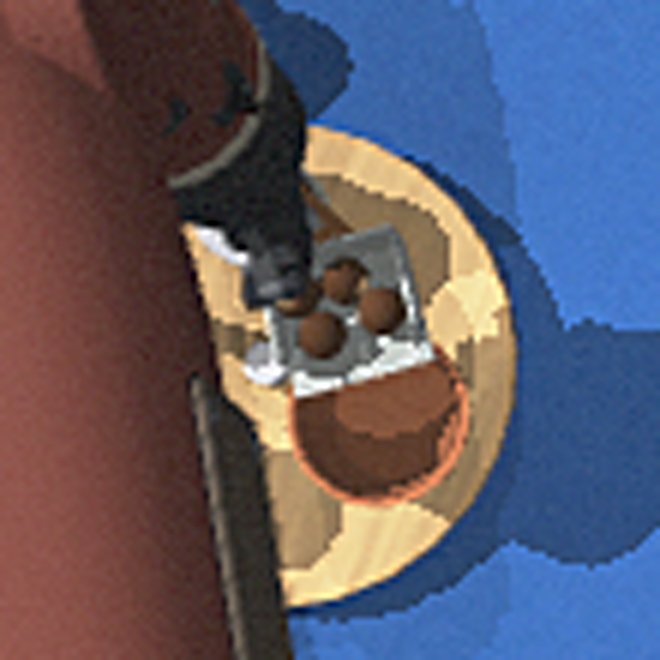

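```bash
cat > pour.py <<'E'
import sys
from h import *
from plan import Rt
def tcp(p,lz,o=15,yaw=15,pot=(498.4,160.2)):
    c,s=np.cos(np.radians(p)),np.sin(np.radians(p)); d=(-68*c-85.8*s,68*s-85.8*c); r=o-d[0]
    return np.array([pot[0]+r*np.cos(np.radians(yaw)),pot[1]+r*np.sin(np.radians(yaw)),lz-d[1]])
st=get_state();Rc=R.from_quat(st["orientation"])
for a in sys.argv[1:]:
    p,lz=map(float,a.split(","))
    print((Rc.inv().apply(tcp(p,lz)-st["position"])/150).round(3).tolist(),((Rc.inv()*Rt(15,p)).as_rotvec()/2/np.pi).round(4).tolist())
E
python3 pour.py 6,108 4,105 2,102 0,100 -3,99
```

```text
[0.001, -0.026, 0.017] [-0.0059, 0.0001, -0.0008]
[0.0, -0.044, 0.022] [-0.0114, 0.0001, -0.0008]
[0.0, -0.063, 0.028] [-0.017, 0.0001, -0.0008]
[0.0, -0.083, 0.028] [-0.0226, 0.0001, -0.0008]
[0.0, -0.115, 0.016] [-0.0309, 0.0001, -0.0008]
```

arm_command(series=[[[0, -0.026, 0.017], [-0.006, 0, 0], 0], [[0, -0.044, 0.022], [-0.0115, 0, 0], 0], [[0, -0.063, 0.028], [-0.017, 0, 0], 0], [[0, -0.083, 0.028], [-0.0226, 0, 0], 0], [[0, -0.115, 0.016], [-0.031, 0, 0], 0]])

```text
time_s: 13.68
position: [574.1, 180.6, 187.5]
orientation: [0.61, 0.792, 0.021, 0.017]
force: [-0.8, -0.9, -1.4]
width: 11.5
```

```bash
python3 pour.py -8,98 -14,97 -20,97 -26,97 -32,97
```

```text
[-0.001, -0.051, -0.035] [-0.0137, 0.0002, -0.0007]
[-0.002, -0.118, -0.068] [-0.0304, 0.0003, -0.0007]
[-0.002, -0.187, -0.099] [-0.0471, 0.0003, -0.0007]
[-0.002, -0.26, -0.123] [-0.0637, 0.0003, -0.0007]
[-0.003, -0.334, -0.14] [-0.0804, 0.0004, -0.0007]
```

arm_command(series=[[[0, -0.051, -0.035], [-0.0137, 0, 0], 0], [[0, -0.118, -0.068], [-0.03, 0, 0], 0], [[0, -0.187, -0.1], [-0.047, 0, 0], 0], [[0, -0.26, -0.123], [-0.064, 0, 0], 0], [[0, -0.334, -0.14], [-0.08, 0, 0], 0]])

```text
time_s: 14.1
position: [523.9, 167.6, 207.9]
orientation: [0.586, 0.761, 0.219, 0.17]
force: [-0.0, -0.3, -1.2]
width: 11.5
```

```bash
python3 pour.py -36,97 -40,97 -45,97;python3 - <<'E'
from h import *
s=grab("scene");t=grab("top")
crop(s,250,110,350,200,7,"pics/s18.png")
crop(t,160,170,270,280,6,"pics/t18.png")
E
```

```text
[-0.004, -0.045, -0.016] [-0.0106, 0.0006, -0.0005]
[-0.004, -0.087, -0.044] [-0.0217, 0.0006, -0.0004]
[-0.004, -0.144, -0.074] [-0.0356, 0.0006, -0.0004]
```

View pics/s18.png

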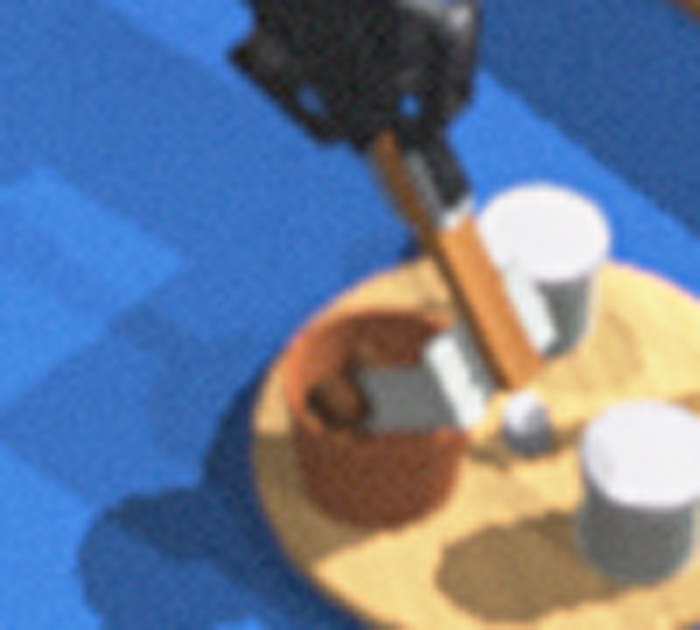

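View pics/t18.png

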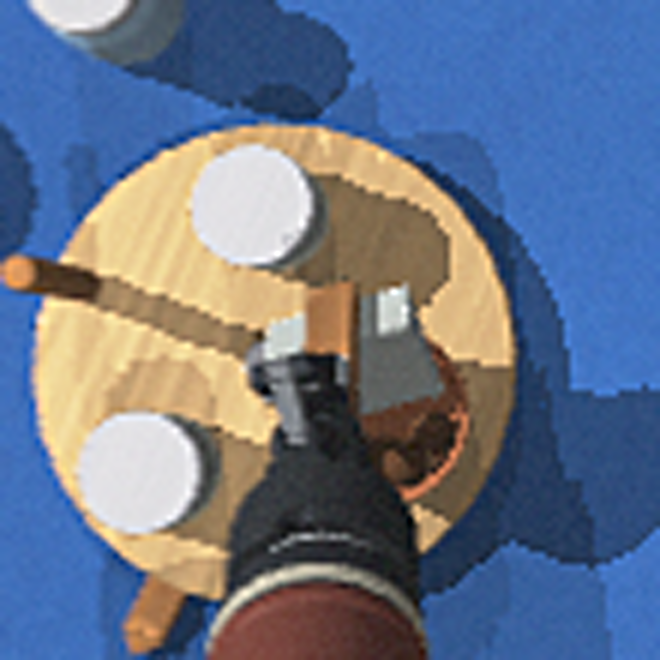

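arm_command(series=[[[0, -0.045, -0.016], [-0.0106, 0, 0], 0], [[0, -0.087, -0.044], [-0.0217, 0, 0], 0], [[0, -0.144, -0.074], [-0.0356, 0, 0], 0], [[0, -0.144, -0.074], [-0.0356, 0, 0], 0], [[0, -0.144, -0.074], [-0.0356, 0, 0], 0]])

```text
time_s: 14.62
position: [498.1, 161.0, 202.0]
orientation: [0.566, 0.734, 0.298, 0.23]
force: [0.5, 0.8, 0.2]
width: 11.6
```

```bash
python3 - <<'E'
from h import *
s=grab("scene");t=grab("top")
crop(s,250,110,350,200,7,"pics/s19.png")
E
python3 plan.py 580 182 235 15 0
```

```text
shift [-0.      0.5169  0.2381] turn [ 0.124   0.0005 -0.0006] dist 85.4 rows 2.0 6.2
t 14.72 pos [502.4 161.6 205.9] F [ 0.   1.1 -0.5] w 11.3 q [ 0.11 -0.12 -1.08 -0.16  0.1   1.46]
```

View pics/s19.png

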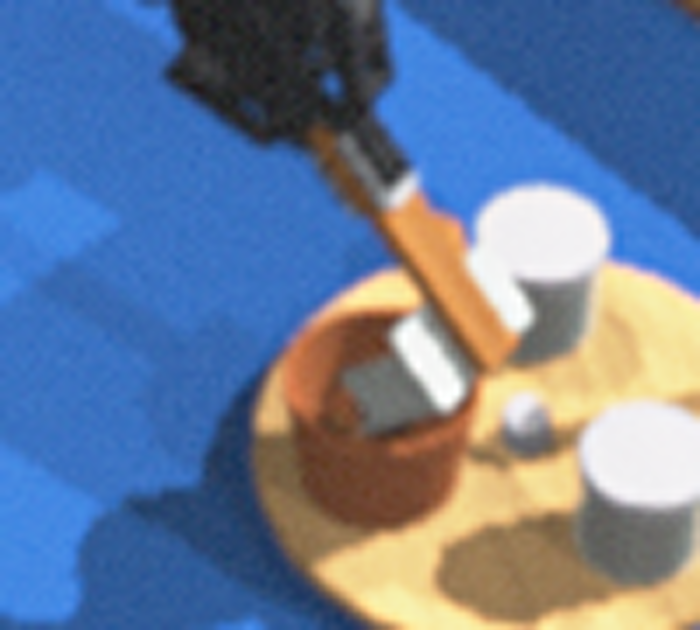

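arm_command(series=[[[0, 0.14, -0.14], [0, 0, 0], 0], [[0, 0.28, -0.25], [0.01, 0, 0], 0], [[0, 0.4, -0.15], [0.03, 0, 0], 0], [[0, 0.45, 0], [0.05, 0, 0], 0], [[0, 0.5, 0.1], [0.068, 0, 0], 0]])

```text
time_s: 15.13
position: [565.1, 178.4, 251.7]
orientation: [0.599, 0.778, 0.151, 0.118]
force: [1.3, -0.3, -0.9]
width: 11.7
```

```bash
python3 plan.py 580 160 235 10 0; python3 - <<'E'
from h import *
s=grab("scene");t=grab("top")
crop(s,250,90,370,190,6,"pics/s20.png")
crop(t,150,150,270,270,5,"pics/t20.png")
E
```

```text
shift [-0.1435  0.0178  0.128 ] turn [ 0.0613 -0.0022  0.0131] dist 29.0 rows 0.7 3.2
t 15.13 pos [565.1 178.4 251.7] F [ 1.3 -0.3 -0.9] w 11.7 q [ 0.16  0.11 -0.41  0.66  0.03  1.48]
```

View pics/s20.png

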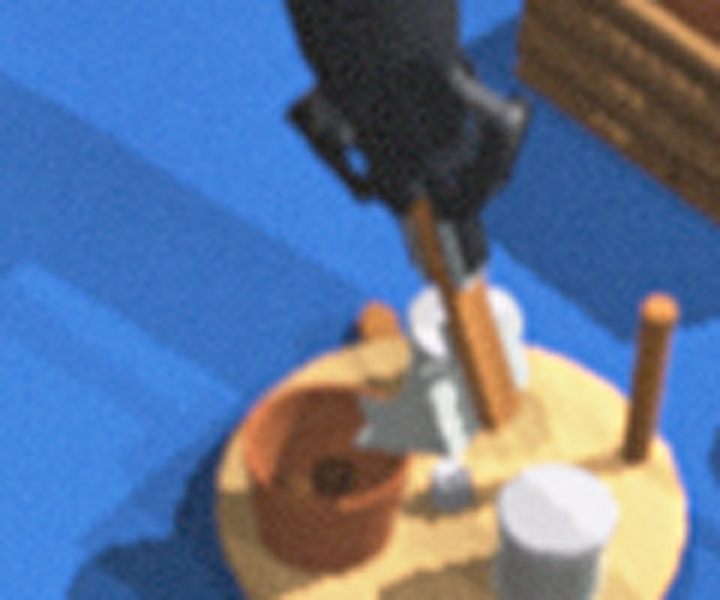

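View pics/t20.png

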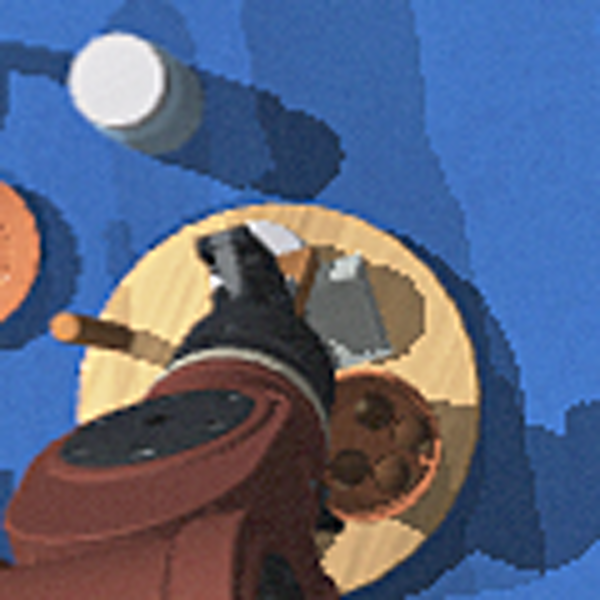

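```bash
python3 plan.py 530 -20 180 0 0
```

```text
shift [-1.2146 -0.7201  0.2053] turn [ 0.0603 -0.0076  0.0405] dist 214.0 rows 5.1 3.7
t 15.23 pos [569.6 178.9 248.5] F [ 0.3  0.6 -1.5] w 11.6 q [ 0.16  0.13 -0.4   0.66  0.03  1.48]
```

arm_command(series=[[[-0.2, -0.05, 0], [0.015, -0.002, 0.01], 0], [[-0.4, -0.15, 0], [0.03, -0.004, 0.02], 0], [[-0.6, -0.3, 0.02], [0.045, -0.006, 0.03], 0], [[-0.8, -0.45, 0.08], [0.06, -0.0076, 0.04], 0], [[-0.99, -0.59, 0.14], [0.06, -0.0076, 0.04], 0]])

```text
time_s: 15.65
position: [530.5, 13.1, 194.4]
orientation: [0.707, 0.707, 0.0, 0.0]
force: [-0.3, -0.2, -1.8]
width: 11.4
```

```bash
python3 plan.py 530 -20 120 0 0
```

```text
shift [-0.221  -0.0036  0.4962] turn [ 0.0001 -0.0001 -0.0001] dist 81.5 rows 2.0 0.0
t 15.65 pos [530.5  13.1 194.4] F [-0.3 -0.2 -1.8] w 11.4 q [-0.11  0.32 -0.21  1.04  0.    1.46]
```

arm_command(series=[[[-0.12, 0, 0.12], [0, 0, 0], 0], [[-0.2, 0, 0.28], [0, 0, 0], 0], [[-0.2, 0, 0.42], [0, 0, 0], 0], [[-0.2, 0, 0.5], [0, 0, 0], 0], [[-0.2, 0, 0.5], [0, 0, 0], 0]])

```text
time_s: 16.07
position: [527.6, -15.4, 117.9]
orientation: [0.706, 0.708, 0.001, 0.0]
force: [0.2, 0.3, -1.4]
width: 12.0
```

```bash
python3 plan.py 530 -20 88 0 0;  python3 - <<'E'
from h import *
s=grab("scene");t=grab("top")
crop(s,200,120,320,220,6,"pics/s21.png")
crop(t,240,150,340,260,6,"pics/t21.png")
E
```

```text
shift [-0.0311  0.0155  0.1995] turn [ 0.0003 -0.0002  0.0004] dist 30.4 rows 0.7 0.0
t 16.07 pos [527.6 -15.4 117.9] F [ 0.2  0.3 -1.4] w 12.0 q [-0.17  0.39 -0.33  0.85  0.    1.4 ]
```

View pics/s21.png

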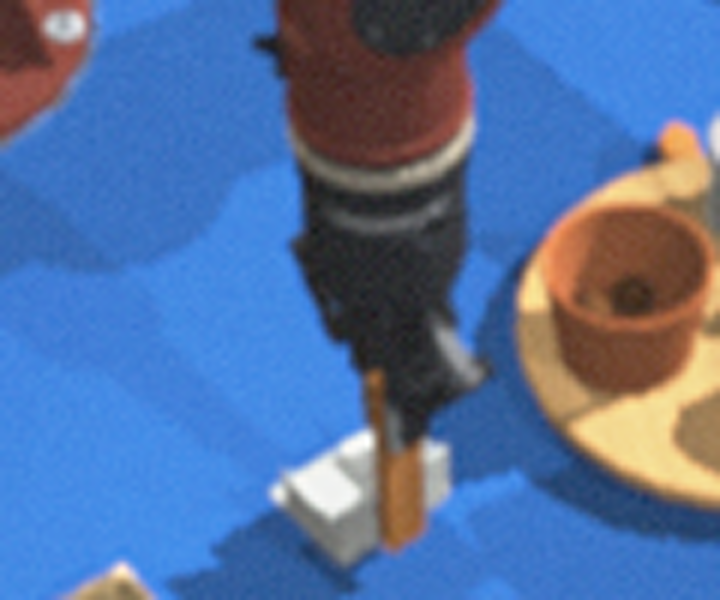

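View pics/t21.png

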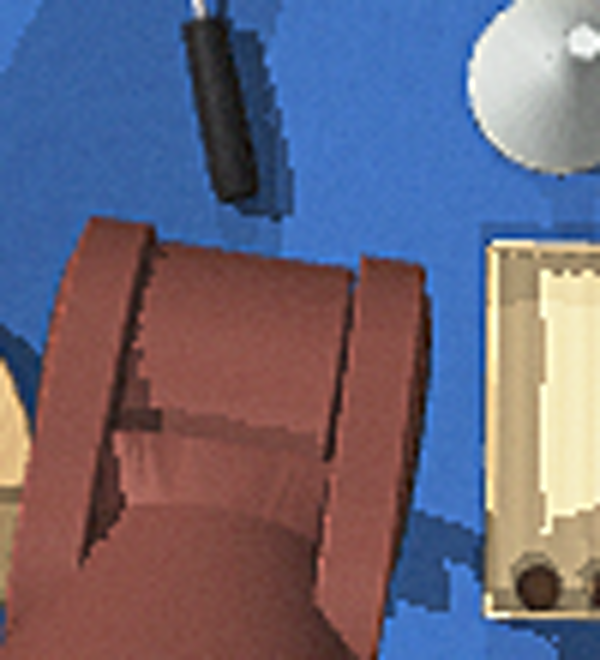

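arm_command(series=[[[0, 0, 0.07], [0, 0, 0], 0], [[0, 0, 0.13], [0, 0, 0], 0], [[0, 0, 0.18], [0, 0, 0], 0], [[0, 0, 0.18], [0, 0, 0], 0], [[0, 0, 0.18], [0, 0, 0], 0]])

```text
time_s: 16.58
position: [527.6, -14.8, 92.6]
orientation: [0.706, 0.708, 0.002, 0.001]
force: [0.5, 0.5, -1.7]
width: 11.3
```

```bash
python3 plan.py 530 -20 86 0 0
```

```text
shift [-0.0348  0.0158  0.0438] turn [ 0.0007 -0.0002  0.0005] dist 8.7 rows 0.2 0.0
t 16.58 pos [527.6 -14.8  92.6] F [ 0.5  0.5 -1.7] w 11.3 q [-0.17  0.41 -0.37  0.79  0.    1.4 ]
```

arm_command(series=[[[0, 0, 0.012], [0, 0, 0], 0], [[0, 0, 0.024], [0, 0, 0], 0], [[0, 0, 0.033], [0, 0, 0], 0], [[0, 0, 0.033], [0, 0, 0], 0]])

```text
time_s: 16.92
position: [527.6, -14.9, 87.5]
orientation: [0.706, 0.708, 0.002, 0.001]
force: [1.0, -0.6, -1.0]
width: 11.4
```

```bash
python3 plan.py 530 -20 86 0 0
```

```text
shift [-0.0339  0.016   0.0098] turn [ 0.0007 -0.0001  0.0005] dist 5.8 rows 0.1 0.0
t 16.92 pos [527.6 -14.9  87.5] F [ 1.  -0.6 -1. ] w 11.4 q [-0.17  0.42 -0.37  0.77  0.    1.4 ]
```

arm_command(series=[[[0, 0, 0.006], [0, 0, 0], 0], [[0, 0, 0.01], [0, 0, 0], 0], [[0, 0, 0.012], [0, 0, 0], 0], [[0, 0, 0.012], [0, 0, 0], 0]])

```text
time_s: 17.25
position: [527.9, -15.0, 86.0]
orientation: [0.706, 0.708, 0.002, 0.002]
force: [0.3, 0.4, 1.4]
width: 11.5
```

```bash
python3 plan.py 530 -20 86 0 0
```

```text
shift [-0.0333  0.0142 -0.0002] turn [ 0.0008 -0.0001  0.0005] dist 5.4 rows 0.1 0.0
t 17.25 pos [527.9 -15.   86. ] F [0.3 0.4 1.4] w 11.5 q [-0.17  0.42 -0.38  0.77  0.    1.4 ]
```

Contact at z≈86. Release.

arm_command(series=[[[0, 0, 0], [0, 0, 0], 0.3], [[0, 0, 0], [0, 0, 0], 0.6], [[0, 0, 0], [0, 0, 0], 1], [[0, 0, 0], [0, 0, 0], 1], [[0, 0, 0], [0, 0, 0], 1]])

```text
time_s: 17.67
position: [527.6, -14.9, 85.7]
orientation: [0.706, 0.708, 0.002, 0.001]
force: [-0.2, -0.8, -0.7]
width: 71.1
```

arm_command(series=[[[0, 0, 0], [0, 0, 0], 1], [[0, 0, -0.15], [0, 0, 0], 1], [[0, 0, -0.4], [0, 0, 0], 1], [[0, 0, -0.67], [0, 0, 0], 1], [[0, 0, -0.95], [0, 0, 0], 1]])

```text
time_s: 18.08
position: [526.1, -14.9, 229.2]
orientation: [0.706, 0.708, 0.002, 0.001]
force: [1.7, -0.5, 0.2]
width: 85.6
```

```bash
python3 - <<'E'
from h import *
s=grab("scene");t=grab("top")
crop(s,200,120,320,220,6,"pics/s22.png")
E
```

```text
(no output)
```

View pics/s22.png

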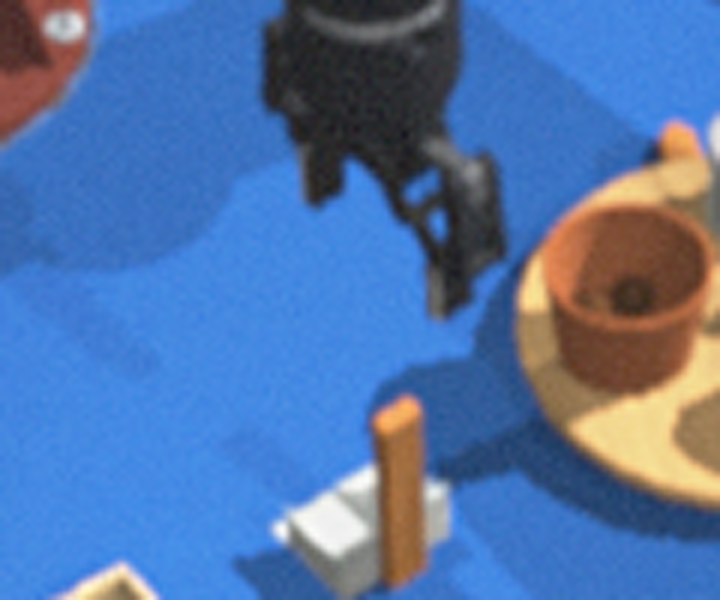

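```bash
python3 - <<'E'
from h import *
import pickle; t,s=pickle.load(open("f0.pkl","rb"))
crop(t,175,255,205,285,20,"pics/t_ptr.png")
im=t["pixels"]; hsv=cv2.cvtColor(im,cv2.COLOR_RGB2HSV)
# disc circle fit: non-blue region around
m=((hsv[...,0]>12)&(hsv[...,0]<32)&(hsv[...,1]>50)).astype(np.uint8)
pts=[]
P0=np.array([527.6,226.2])
for a in np.radians(np.arange(0,360,3)):
    r=np.arange(110,145,.5); P=np.c_[P0[0]+r*np.cos(a),P0[1]+r*np.sin(a),np.full(len(r),26.)]
    px=proj(t,P).astype(np.float32); v=cv2.remap(im,px[:,0].copy(),px[:,1].copy(),cv2.INTER_LINEAR)[:,0].astype(float)
    d=v[:,0]-v[:,2]; # R-B
    if d[:10].mean()>20 and d[-10:].mean()<-20:
        i=np.where(d>0)[0].max(); pts.append([*P[i,:2]])
P=np.array(pts); A=np.c_[2*P,np.ones(len(P))]
for _ in range(3):
    x=np.linalg.lstsq(A,(P**2).sum(1),rcond=None)[0]; rr=np.sqrt(x[2]+x[:2]@x[:2]); e=np.hypot(*(P-x[:2]).T)-rr
    k=abs(e)<2*e.std()+.3; P=P[k];A=A[k]
print(len(pts),len(P),x[:2].round(2),rr.round(2),e.std())
E
```

```text
99 99 [527.31 227.66] 127.4 0.5158161949994818
```

View pics/t_ptr.png

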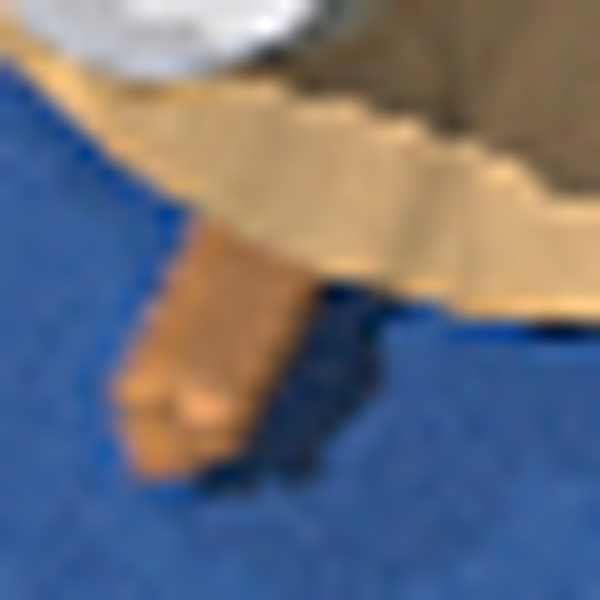

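```bash
python3 - <<'E'
from h import *
import pickle; t,s=pickle.load(open("f0.pkl","rb"))
c=np.array([527.3,227.6])
f=lambda l:np.array(l)/20+np.array([175,255])-.5+.5/20
for z in(8,14,20):
    P=cast(t,f([(257,255),(182,407),(165,470)]),z)[:,:2]
    print(z,P.round(1).tolist(),np.degrees(np.arctan2(*(P-c).T[::-1])).round(1),np.hypot(*(P-c).T).round(1),"line dir",np.degrees(np.arctan2(*(P[1]-P[0])[::-1])).round(1))
# pot rim & post in top image
f5=lambda l:np.array(l)/5+np.array([115,170])-.5+.1
pot=cast(t,f5([(541,344)]),92)[0,:2]; post=cast(t,f5([(240,228)]),141)[0,:2]
for p in(pot,post): print(p.round(1),np.degrees(np.arctan2(*(p-c)[::-1])).round(1),np.hypot(*(p-c)).round(1))
E
```

```text
8 [[410.8, 289.2], [387.0, 301.3], [377.1, 304.0]] [152.1 152.3 153. ] [131.8 158.5 168.5] line dir 153.2
14 [[411.1, 287.7], [387.4, 299.7], [377.6, 302.4]] [152.6 152.7 153.5] [130.8 157.3 167.3] line dir 153.2
20 [[411.5, 286.2], [387.9, 298.1], [378.1, 300.8]] [153.2 153.2 153.9] [129.8 156.2 166.1] line dir 153.2
[499.7 161.4] -112.7 71.7
[569.1 327.1] 67.2 107.9
```

```bash
python3 plan.py 569 327 230 157.2 0
```

```text
shift [2.2831 0.265  0.031 ] turn [ 0.0005  0.0033 -0.4361] dist 344.8 rows 8.3 21.9
t 18.18 pos [530.3 -15.6 234.4] F [ 1.2  0.7 -0.4] w 85.4 q [-0.17  0.29 -0.15  1.12  0.    1.4 ]
```

arm_command(series=[[[0.2, 0.02, 0], [0, 0, -0.019], 1], [[0.4, 0.05, 0], [0, 0, -0.038], 1], [[0.6, 0.07, 0], [0, 0, -0.058], 1], [[0.8, 0.1, 0], [0, 0, -0.077], 1], [[1, 0.12, 0], [0, 0, -0.097], 1]])

```text
time_s: 18.6
position: [544.5, 136.4, 227.9]
orientation: [0.459, 0.889, 0.001, 0.002]
force: [0.6, -1.1, 0.9]
width: 85.6
```

```bash
python3 plan.py 569 327 230 157.2 0
```

```text
shift [ 0.9417  0.8689 -0.0121] turn [ 1.000e-04  9.000e-04 -3.384e-01] dist 192.2 rows 4.6 17.0
t 18.6 pos [544.5 136.4 227.9] F [ 0.6 -1.1  0.9] w 85.6 q [ 0.11  0.36 -0.07  1.14  0.    1.07]
```

arm_command(series=[[[0.19, 0.17, 0], [0, 0, -0.019], 1], [[0.38, 0.35, 0], [0, 0, -0.038], 1], [[0.56, 0.52, 0], [0, 0, -0.058], 1], [[0.75, 0.69, 0], [0, 0, -0.077], 1], [[0.9, 0.83, 0], [0, 0, -0.097], 1]])

```text
time_s: 19.02
position: [568.5, 319.7, 227.9]
orientation: [0.171, 0.985, 0.001, 0.002]
force: [0.9, -0.9, -0.4]
width: 85.6
```

arm_command(series=[[[0, 0, 0], [0, 0, -0.019], 1], [[0, 0, 0], [0, 0, -0.038], 1], [[0, 0, 0], [0, 0, -0.058], 1], [[0, 0, 0], [0, 0, -0.077], 1], [[0, 0, 0], [0, 0, -0.097], 1]])

```text
time_s: 19.43
position: [568.7, 317.1, 227.8]
orientation: [-0.132, 0.991, 0.0, 0.002]
force: [0.8, -0.2, 0.2]
width: 85.5
```

arm_command(series=[[[0, 0, 0], [0, 0, -0.019], 1], [[0, 0, 0], [0, 0, -0.038], 1], [[0, 0, 0], [0, 0, -0.058], 1], [[0, 0, 0], [0, 0, -0.077], 1], [[0, 0, 0], [0, 0, -0.097], 1]])

```text
time_s: 19.85
position: [568.7, 317.0, 227.9]
orientation: [-0.423, 0.906, -0.001, 0.002]
force: [-0.5, 0.6, -0.2]
width: 85.2
```

```bash
python3 plan.py 569 327 230 157.2 0
```

```text
shift [-0.0525  0.0415 -0.0138] turn [-0.0005  0.0004 -0.0477] dist 10.2 rows 0.2 2.4
t 19.85 pos [568.7 317.  227.9] F [-0.5  0.6 -0.2] w 85.2 q [ 0.4   0.54  0.22  1.25 -0.   -0.48]
```

arm_command(series=[[[-0.052, 0.042, 0], [0, 0, -0.019], 1], [[-0.052, 0.042, 0], [0, 0, -0.038], 1], [[-0.052, 0.042, 0], [0, 0, -0.0477], 1], [[-0.052, 0.042, 0], [0, 0, -0.0477], 1], [[-0.052, 0.042, 0], [0, 0, -0.0477], 1]])

```text
time_s: 20.27
position: [569.0, 327.0, 228.1]
orientation: [-0.55, 0.835, -0.001, 0.002]
force: [0.3, -1.1, 0.4]
width: 85.7
```

```bash
python3 plan.py 569 327 230 157.2 0;  python3 - <<'E'
from h import *
s=grab("scene");t=grab("top")
crop(s,290,100,400,200,6,"pics/s23.png")
crop(t,110,160,230,270,6,"pics/t23.png")
print(get_state()["position"], ((proj(t,[569,327,141])-[110,160])*6).round())
E
```

```text
shift [-0.0002 -0.0002 -0.013 ] turn [-0.0006  0.0004 -0.0013] dist 1.9 rows 0.0 0.1
t 20.27 pos [569.  327.  228.1] F [ 0.3 -1.1  0.4] w 85.7 q [ 0.41  0.55  0.23  1.25 -0.   -0.75]
[569.05807067 326.9606186  228.21010529] [[316. 331.]]
```

View pics/s23.png

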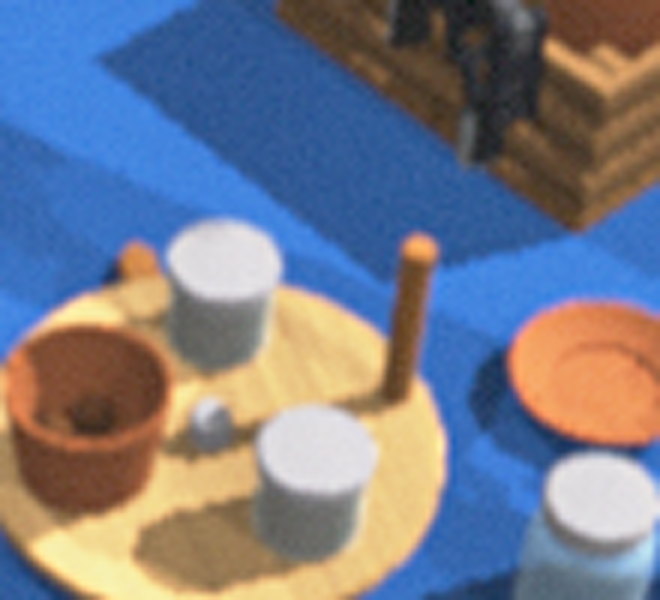

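View pics/t23.png

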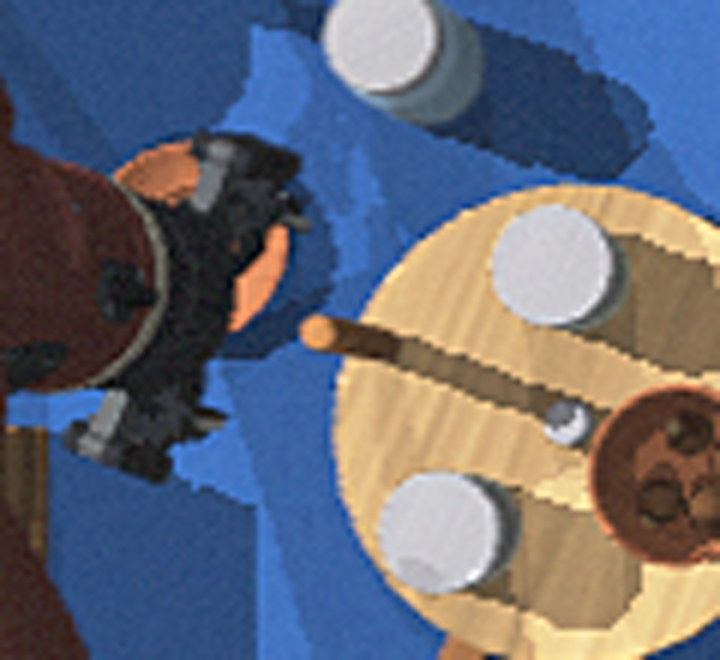

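arm_command(series=[[[0, 0, 0.15], [0, 0, 0], 1], [[0, 0, 0.35], [0, 0, 0], 1], [[0, 0, 0.5], [0, 0, 0], 1], [[0, 0, 0.5], [0, 0, 0], 1], [[0, 0, 0.5], [0, 0, 0], 1]])

```text
time_s: 20.78
position: [568.8, 326.7, 152.9]
orientation: [-0.551, 0.835, -0.001, 0.001]
force: [0.5, -0.3, 1.0]
width: 85.3
```

```bash
python3 plan.py 569 327 103 157.2 0;  python3 - <<'E'
from h import *
s=grab("scene");t=grab("top")
crop(s,290,100,400,200,6,"pics/s24.png")
crop(t,110,160,230,270,6,"pics/t24.png")
E
```

```text
shift [-2.000e-03  1.000e-04  3.324e-01] turn [-0.0004  0.0002 -0.0011] dist 49.9 rows 1.2 0.1
t 20.78 pos [568.8 326.7 152.9] F [ 0.5 -0.3  1. ] w 85.3 q [ 0.41  0.59  0.1   1.08 -0.   -0.76]
```

View pics/s24.png

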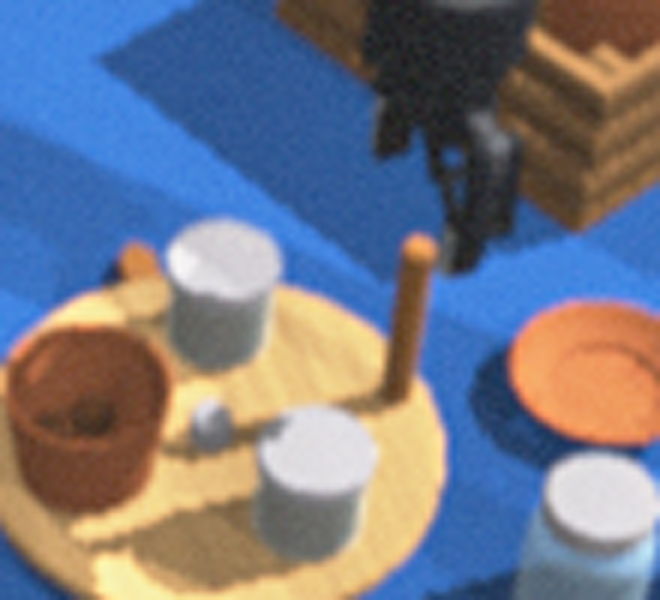

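View pics/t24.png

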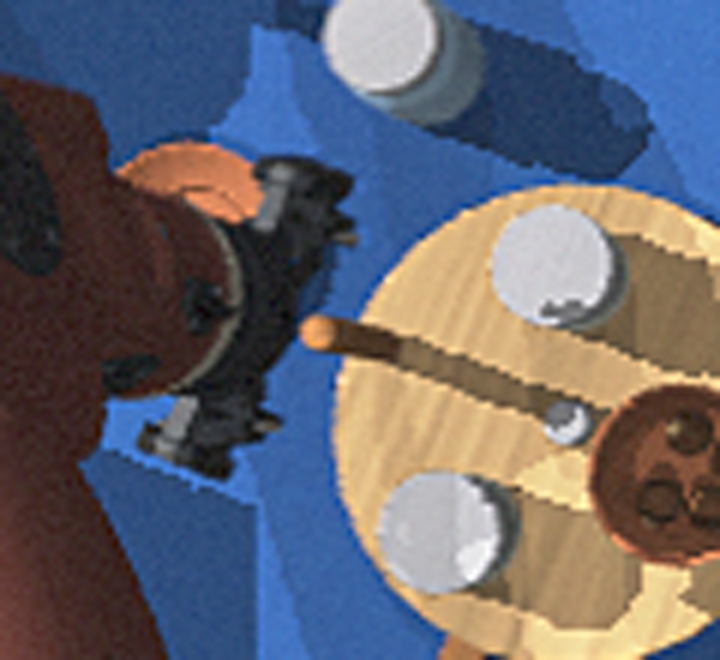

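arm_command(series=[[[0, 0, 0.08], [0, 0, 0], 1], [[0, 0, 0.17], [0, 0, 0], 1], [[0, 0, 0.26], [0, 0, 0], 1], [[0, 0, 0.31], [0, 0, 0], 1], [[0, 0, 0.31], [0, 0, 0], 1]])

```text
time_s: 21.3
position: [569.6, 327.1, 106.7]
orientation: [-0.551, 0.835, -0.001, 0.002]
force: [-0.5, -0.3, 0.4]
width: 85.2
```

```bash
python3 plan.py 569 327 103 157.2 0;  python3 - <<'E'
from h import *
s=grab("scene");t=grab("top")
crop(s,290,100,400,200,6,"pics/s25.png")
crop(t,110,160,230,270,6,"pics/t25.png")
E
```

```text
shift [0.002  0.0033 0.0247] turn [-0.0006  0.0004 -0.0009] dist 3.8 rows 0.1 0.1
t 21.3 pos [569.6 327.1 106.7] F [-0.5 -0.3  0.4] w 85.2 q [ 0.41  0.62  0.04  0.98 -0.   -0.76]
```

View pics/s25.png

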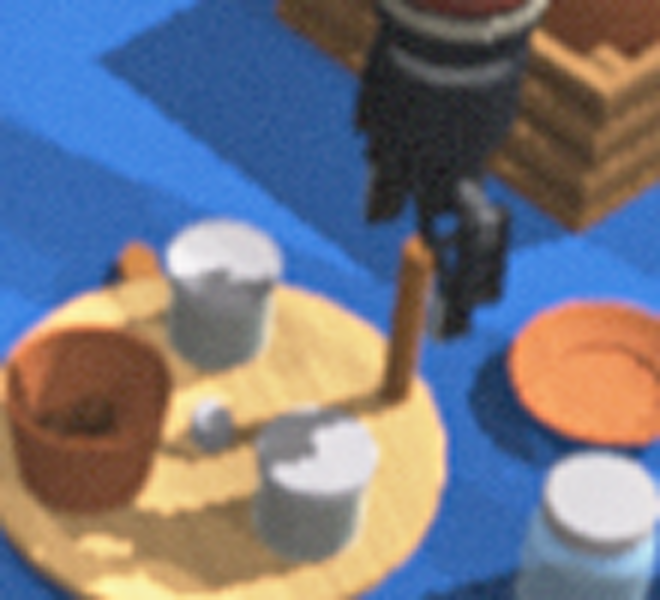

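View pics/t25.png

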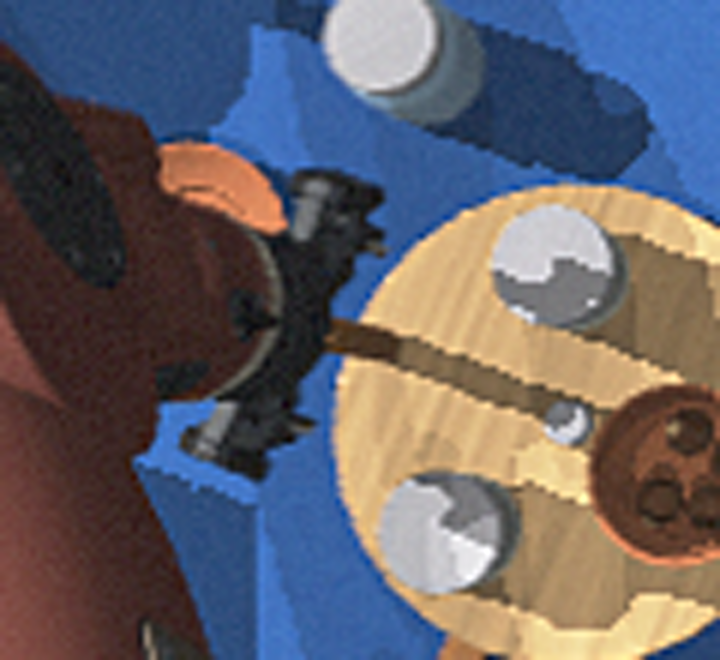

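arm_command(series=[[[0, 0, 0.02], [0, 0, 0], 0.5], [[0, 0, 0.02], [0, 0, 0], 0.2], [[0, 0, 0.02], [0, 0, 0], 0.1], [[0, 0, 0.02], [0, 0, 0], 0], [[0, 0, 0.02], [0, 0, 0], 0]], force=30)

```text
time_s: 21.82
position: [569.8, 327.2, 104.2]
orientation: [-0.551, 0.834, -0.001, 0.002]
force: [-0.2, 0.3, 0.3]
width: 25.3
```

arm_command(series=[[[0, 0, 0], [0, 0, 0], 0], [[0, 0, 0], [0, 0, 0], 0], [[0, 0, 0], [0, 0, 0], 0]])

```text
time_s: 22.07
position: [569.8, 327.2, 104.2]
orientation: [-0.551, 0.834, -0.001, 0.002]
force: [-1.1, -0.2, 2.9]
width: 17.5
```

```bash
python3 plan.py 569 327 103 157.2 0;  python3 - <<'E'
from h import *
s=grab("scene");t=grab("top")
crop(s,290,100,400,200,6,"pics/s26.png")
crop(t,110,160,250,280,5,"pics/t26.png")
E
```

```text
shift [0.0034 0.0043 0.0079] turn [-0.0007  0.0005 -0.0009] dist 1.4 rows 0.0 0.1
t 22.07 pos [569.8 327.2 104.2] F [-1.1 -0.2  2.9] w 17.5 q [ 0.41  0.62  0.03  0.98 -0.   -0.76]
```

View pics/s26.png

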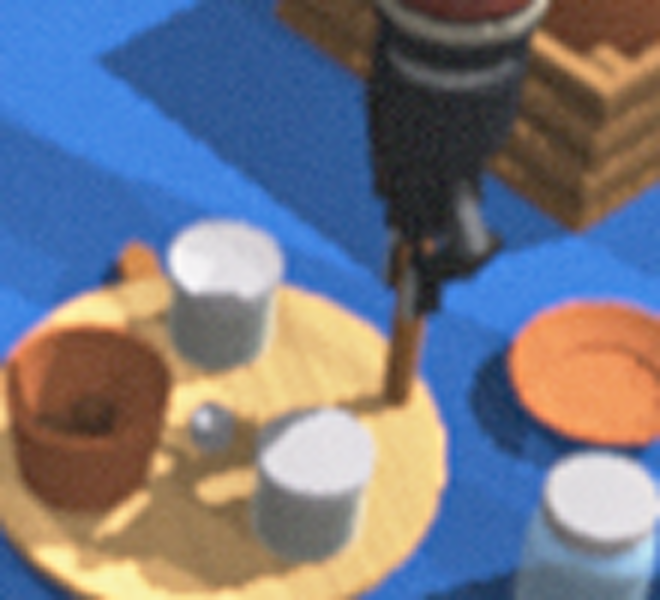

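View pics/t26.png

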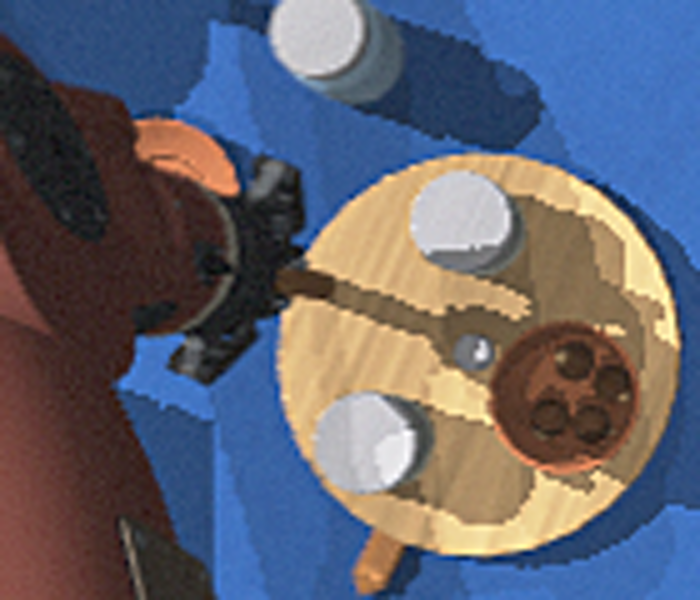

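arm_command(series=[[[0, -0.015, 0], [0, 0, 0.0033], 0], [[0.0014, -0.045, 0], [0, 0, 0.01], 0], [[0.0057, -0.09, 0], [0, 0, 0.02], 0], [[0.0128, -0.135, 0], [0, 0, 0.03], 0], [[0.0226, -0.179, 0], [0, 0, 0.04], 0]])

```text
time_s: 22.58
position: [593.1, 313.0, 104.2]
orientation: [-0.44, 0.898, -0.001, 0.002]
force: [-3.2, -1.8, 6.6]
width: 17.5
```

```bash
cat > car.py <<'E'
from h import *
s=get_state(); c=np.array([527.3,227.6]); d=s["position"][:2]-c
y=R.from_quat(s["orientation"]).apply([0,1,0]); z=R.from_quat(s["orientation"]).apply([0,0,1])
print("t",round(s["time_s"],2),"r",np.hypot(*d).round(1),"ang",np.degrees(np.arctan2(d[1],d[0])).round(2),"yaw-90",(np.degrees(np.arctan2(y[1],y[0]))-90).round(2),"z",s["position"][2].round(1),"tilt",z.round(3),"F",s["force"].round(1),"M",s["wrist_torque"].round(2),"w",round(s["width"],1),"q",s["qpos"].round(2))
E
python3 car.py
```

```text
t 22.58 r 107.8 ang 52.36 yaw-90 52.23 z 104.2 tilt [ 0.004  0.    -1.   ] F [-3.2 -1.8  6.6] M [-0.48  0.75 -0.01] w 17.5 q [ 0.38  0.65  0.08  1.   -0.   -0.53]
```

arm_command(series=[[[0.0014, -0.045, 0], [0, 0, 0.01], 0], [[0.0057, -0.09, 0], [0, 0, 0.02], 0], [[0.0128, -0.135, 0], [0, 0, 0.03], 0], [[0.0226, -0.179, 0], [0, 0, 0.04], 0], [[0.0352, -0.2225, 0], [0, 0, 0.05], 0]])

```text
time_s: 23.0
position: [615.8, 288.1, 104.2]
orientation: [-0.294, 0.956, -0.001, 0.002]
force: [-6.4, -3.6, 7.1]
width: 17.3
```

```bash
python3 car.py
```

```text
t 23.0 r 107.2 ang 34.38 yaw-90 34.23 z 104.2 tilt [ 0.003 -0.    -1.   ] F [-6.4 -3.6  7.1] M [-0.58  1.25 -0.03] w 17.3 q [ 0.33  0.67  0.11  1.02 -0.   -0.27]
```

arm_command(series=[[[0.0014, -0.045, 0], [0, 0, 0.01], 0], [[0.0057, -0.09, 0], [0, 0, 0.02], 0], [[0.0128, -0.135, 0], [0, 0, 0.03], 0], [[0.0226, -0.179, 0], [0, 0, 0.04], 0], [[0.0352, -0.2225, 0], [0, 0, 0.05], 0]])

```text
time_s: 23.42
position: [629.5, 257.7, 104.2]
orientation: [-0.141, 0.99, -0.0, 0.001]
force: [-8.9, -2.4, 9.8]
width: 17.3
```

```bash
python3 car.py
```

```text
t 23.42 r 106.6 ang 16.43 yaw-90 16.24 z 104.2 tilt [ 0.002  0.    -1.   ] F [-8.9 -2.4  9.8] M [-0.42  1.73 -0.01] w 17.3 q [ 0.28  0.67  0.12  1.02 -0.   -0.  ]
```

arm_command(series=[[[0.0014, -0.045, 0], [0, 0, 0.01], 0], [[0.0057, -0.09, 0], [0, 0, 0.02], 0], [[0.0128, -0.135, 0], [0, 0, 0.03], 0], [[0.0226, -0.179, 0], [0, 0, 0.04], 0], [[0.0352, -0.2225, 0], [0, 0, 0.05], 0]])

```text
time_s: 23.83
position: [633.3, 224.6, 104.2]
orientation: [0.015, 1.0, 0.0, 0.001]
force: [-11.1, 0.6, 9.9]
width: 17.0
```

```bash
python3 car.py
```

```text
t 23.83 r 106.1 ang -1.59 yaw-90 -1.73 z 104.2 tilt [ 0.001  0.001 -1.   ] F [-11.1   0.6   9.9] M [-0.01  2.09 -0.  ] w 17.0 q [0.23 0.65 0.09 1.01 0.   0.26]
```

arm_command(series=[[[0.0014, -0.045, 0], [0, 0, 0.01], 0], [[0.004, -0.08, 0], [0, 0, 0.018], 0], [[0.009, -0.115, 0], [0, 0, 0.025], 0], [[0.0128, -0.135, 0], [0, 0, 0.03], 0], [[0.0128, -0.135, 0], [0, 0, 0.03], 0]])

```text
time_s: 24.25
position: [630.6, 204.5, 104.2]
orientation: [0.109, 0.994, 0.001, 0.0]
force: [-10.3, 1.3, 9.4]
width: 17.4
```

```bash
python3 car.py;  python3 - <<'E'
from h import *
s=grab("scene");t=grab("top")
crop(s,270,100,400,210,6,"pics/s27.png")
crop(t,110,160,260,290,5,"pics/t27.png")
E
```

```text
t 24.25 r 105.8 ang -12.61 yaw-90 -12.49 z 104.2 tilt [ 0.001  0.001 -1.   ] F [-10.3   1.3   9.4] M [0.17 1.98 0.08] w 17.4 q [0.2  0.64 0.06 0.99 0.   0.42]
```

View pics/s27.png

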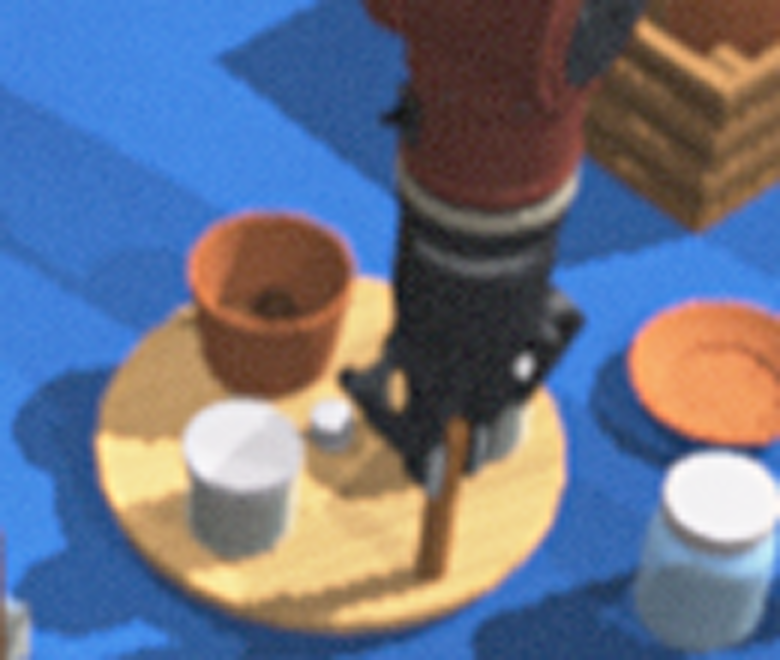

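View pics/t27.png

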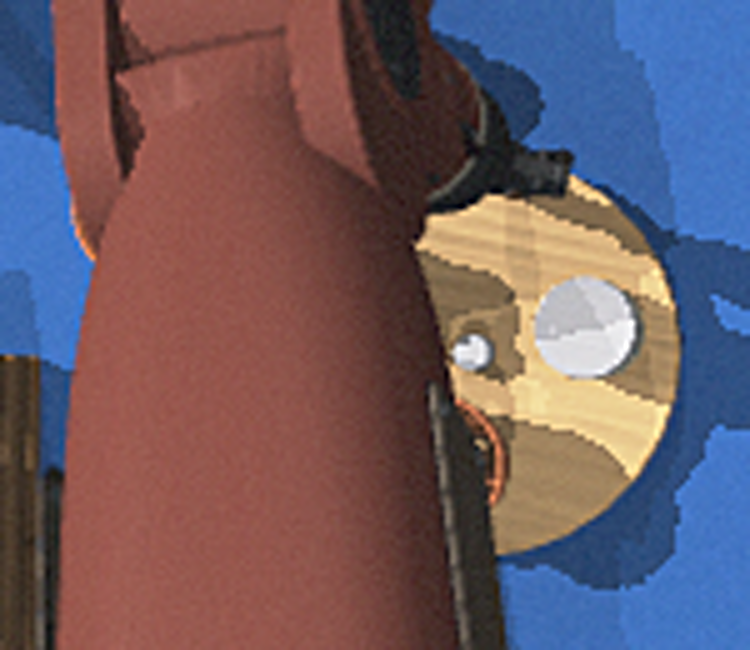

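arm_command(series=[[[0.003, -0.03, 0], [0, 0, 0.007], 0], [[0.008, -0.075, 0], [0, 0, 0.017], 0], [[0.018, -0.12, 0], [0, 0, 0.027], 0], [[0.027, -0.16, 0], [0, 0, 0.036], 0], [[0.032, -0.179, 0], [0, 0, 0.04], 0]])

```text
time_s: 24.77
position: [621.2, 179.3, 104.2]
orientation: [0.233, 0.972, 0.001, 0.001]
force: [-4.7, 2.6, 5.4]
width: 17.3
```

arm_command(series=[[[0, 0, 0], [0, 0, 0], 0], [[0, 0, 0], [0, 0, 0], 0]])

```text
time_s: 24.93
position: [621.4, 179.7, 104.2]
orientation: [0.232, 0.973, 0.001, 0.001]
force: [-5.0, 1.9, 6.9]
width: 17.0
```

```bash
python3 car.py;  python3 - <<'E'
from h import *
s=grab("scene");t=grab("top")
import pickle; pickle.dump((t,s),open("f28.pkl","wb"))
crop(s,275,110,385,210,7,"pics/s28.png")
crop(t,110,160,260,290,5,"pics/t28.png")
E
```

```text
t 24.93 r 105.6 ang -26.99 yaw-90 -26.78 z 104.2 tilt [ 0.003  0.001 -1.   ] F [-5.   1.9  6.9] M [0.15 1.14 0.06] w 17.0 q [0.17 0.6  0.   0.96 0.   0.64]
```

View pics/s28.png

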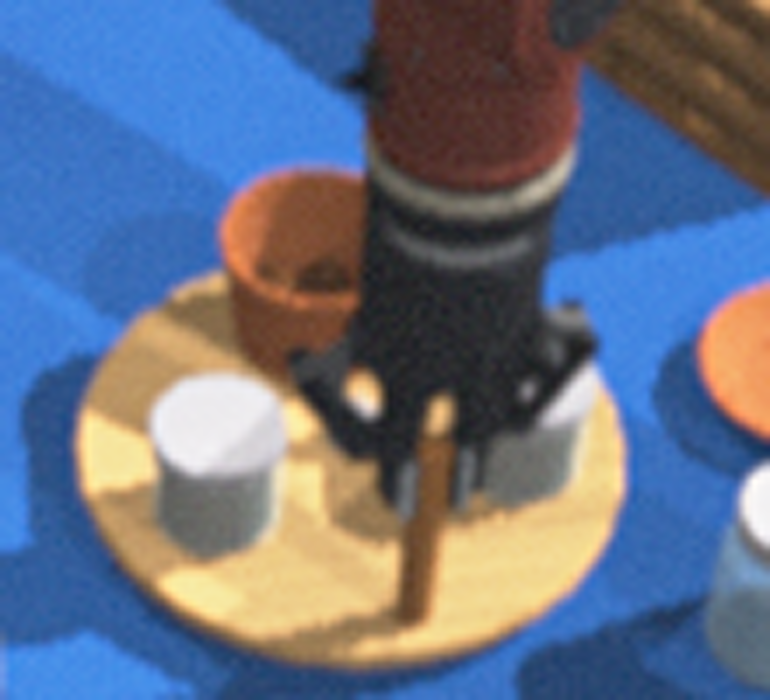

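View pics/t28.png

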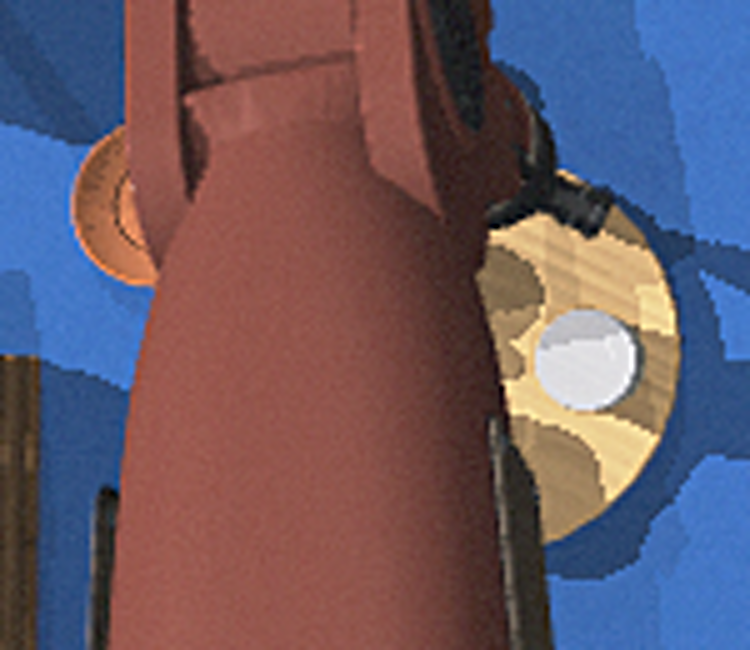

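```bash
python3 - <<'E'
from h import *
import pickle; t0,s0=pickle.load(open("f0.pkl","rb")); t1,s1=pickle.load(open("f28.pkl","rb"))
c=np.array([527.3,227.6])
def jar(f,guess):
    im=f["pixels"].astype(int); m=((im.min(2)>120)&(im.max(2)-im.min(2)<45)).astype(np.uint8)
    n,l,st,ce=cv2.connectedComponentsWithStats(m); i=min(range(1,n),key=lambda k:np.hypot(*(ce[k]-guess))+ (1e3 if st[k,4]<60 else 0))
    cs,_=cv2.findContours((l==i).astype(np.uint8),cv2.RETR_EXTERNAL,cv2.CHAIN_APPROX_NONE); cc,r=cv2.minEnclosingCircle(max(cs,key=len))
    p=cast(f,[cc],86)[0,:2]; print(cc,round(r,1),st[i,4],p.round(1),"ang",np.degrees(np.arctan2(*(p-c)[::-1])).round(2),np.hypot(*(p-c)).round(1))
jar(t0,[202.3,204]); jar(t1,[227,232])
# hand-read
f5=lambda l,o:np.array(l)/5+np.array(o)-.4
for l,o in(((437,171),(115,170)),((586,360),(110,160))):
    p=cast(t0,f5([l],o),86)[0,:2]; print(p.round(1),np.degrees(np.arctan2(*(p-c)[::-1])).round(2),np.hypot(*(p-c)).round(1))
E
```

```text
(201.5, 203.5) 10.1 322 [606.2 226.4] ang -0.88 78.9
(226.6481475830078, 231.3518524169922) 10.3 327 [520.6 150.7] ang -94.97 77.2
[605.3 224.9] -2.01 78.0
[519.9 150.2] -95.5 77.7
```

```bash
python3 - <<'E'
from h import *
import pickle; t0,s0=pickle.load(open("f0.pkl","rb")); t1,s1=pickle.load(open("f28.pkl","rb"))
crop(s0,300,130,330,155,22,"pics/s_ptr.png")
crop(s1,300,128,340,158,18,"pics/s_pot.png")
E
```

```text
(no output)
```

View pics/s_ptr.png

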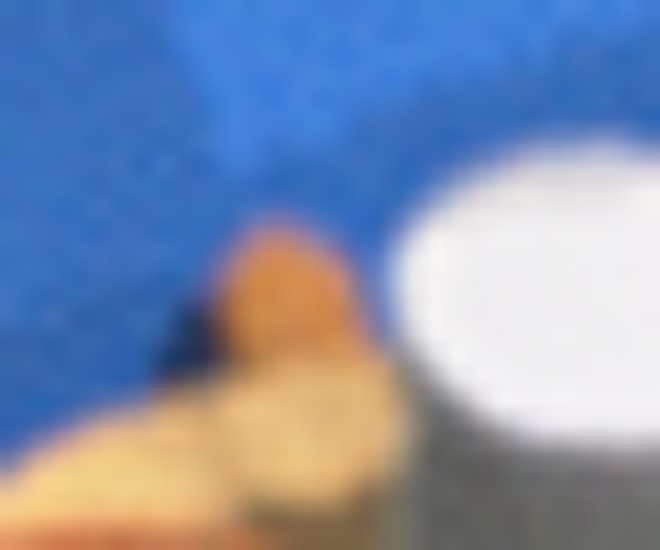

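View pics/s_pot.png

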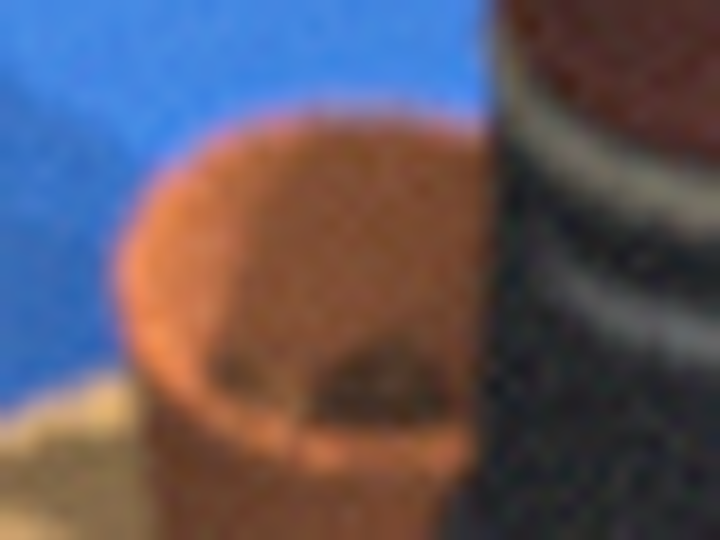

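```bash
python3 - <<'E'
from h import *
import pickle; t0,s0=pickle.load(open("f0.pkl","rb")); t1,s1=pickle.load(open("f28.pkl","rb"))
fs=lambda l,k,o:np.array(l)/k+np.array(o)-.5+.5/k
# scene axis from disc points of first crop
P=cast(s0,fs([(57,235),(447,250),(230,398),(110,355),(380,360),(340,120)],5,(275,125)),26)[:,:2]
A=np.c_[2*P,np.ones(len(P))]; x=np.linalg.lstsq(A,(P**2).sum(1),rcond=None)[0]; cs=x[:2]; print("axis scene",cs.round(1))
for z in(8,16): 
    Q=cast(s0,fs([(287,340),(280,225)],22,(300,130)),z)[:,:2]; print(z,Q.round(1).tolist(),np.degrees(np.arctan2(*(Q-cs).T[::-1])).round(1),np.hypot(*(Q-cs).T).round(1))
# predicted rim extremes vs pot angle
a=np.linspace(0,2*np.pi,180)
for c in (cs,):
  for ang in(148,150,152,153,154,156,158):
    p=c+72*np.array([np.cos(np.radians(ang)),np.sin(np.radians(ang))])
    for R0 in (46,):
        u=(proj(s1,np.c_[p[0]+R0*np.cos(a),p[1]+R0*np.sin(a),np.full(180,92.)])-[300,128]+.5)*18
        print(ang,"left",u[:,0].min().round(),"top",u[:,1].min().round(),"bottom",u[:,1].max().round())
E
```

```text
axis scene [530.2 226.8]
8 [[395.1, 296.7], [375.0, 313.1]] [152.6 150.9] [152.1 177.6]
16 [[400.9, 291.1], [380.9, 307.4]] [153.6 151.6] [144.4 169.7]
148 left 142.0 top 109.0 bottom 468.0
150 left 128.0 top 110.0 bottom 469.0
152 left 115.0 top 112.0 bottom 471.0
153 left 108.0 top 113.0 bottom 472.0
154 left 101.0 top 114.0 bottom 473.0
156 left 88.0 top 116.0 bottom 476.0
158 left 75.0 top 119.0 bottom 479.0
```

arm_command(series=[[[0, 0, 0], [0, 0, 0], 0], [[0, 0, 0], [0, 0, 0], 0], [[0, 0, 0], [0, 0, 0], 0], [[0, 0, 0], [0, 0, 0], 0], [[0, 0, 0], [0, 0, 0], 0]])

```text
time_s: 25.45
position: [621.5, 179.8, 104.2]
orientation: [0.231, 0.973, 0.001, 0.001]
force: [-5.7, 1.7, 6.8]
width: 17.8
```

```bash
python3 car.py;  python3 - <<'E'
from h import *
grab("scene","pics/s29.png"); print(get_state()["joint_velocities"].round(4))
E
```

```text
t 25.45 r 105.6 ang -26.9 yaw-90 -26.75 z 104.2 tilt [ 0.003  0.001 -1.   ] F [-5.7  1.7  6.8] M [0.14 1.13 0.04] w 17.8 q [0.17 0.61 0.   0.96 0.   0.64]
[ 0.001  -0.0014  0.0011 -0.0004  0.0012 -0.0004]
```

View pics/s29.png

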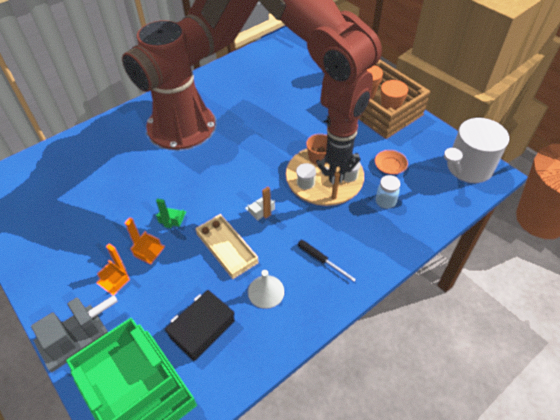

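The final scene picture shows the scoop upright at (262,205), two sets left in the tray near (210,227), the post gripped at (337,185), the pot at the front of the disc, and the bystanders where they were.

```bash
python3 -c "
from cell import finish_job; print(finish_job())"
```

```text
the job is handed in; nothing more can be done
None
```

I scooped four of the six sets from the tray into the pot without spilling any. I then stood the scoop upright on the shelf between the carousel and the tray, and let go of it. I gripped the post and turned the carousel about 94° clockwise to the pointer. I handed in at about 25.5 s, still gripping the post.

**Last checks**
- **Sets:** the top view showed four sets in the pot before the turn. After it the pot was only partly visible, but sets could still be seen inside. The final scene picture showed two left in the tray and none on the shelf.
- **Pot angle:** tracking a jar lid in the top camera gave a turn of 93.5 to 94.1°, against the 94.3° needed. The scene camera put the pot at about 151.6°, and the pointer at about 153° from the top camera and 151 to 153° from the scene camera. All of this is inside the 5° tolerance.
- **Grip:** the fingers were closed on the post at 17.8 mm with a 30 N grip, and the arm was at rest. The grip pressed radially on the post with about 6 N.
- **Bystanders:** the final picture showed no visible change.

**What disagreed:** the two cameras differed by about 3 to 6 mm in x. I trusted the top camera because it agreed with where the arm held the scoop. After the turn the forearm hid the pot from the top camera, so the final angle rests on the jar-lid measurement and the partly hidden pot rim in the scene view.

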